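# Lean the photo blocks on the sliding display carrier and run it to the display notch

## Robot

A 6-joint arm with a two-finger parallel gripper is mounted at the origin on the work surface. World frame = base frame: x ahead of the robot, y to its left, z up, the work surface at z = 0. Lengths are in mm, angles in rad, forces in N, time in s.
With the tool pointing down it reaches from about 275 to 1000 mm from the base axis. Payload 8.4 kg.
Tool frame: the origin (TCP) lies midway between the tips of the shut fingers; the grasp point (between the pads) lies 19 mm behind it; z points along the fingers, y is the line along which they close (so a half turn about z gives the same grasp; the last joint's range is limited). The gripper opens to 85 mm and grips with 20 to 120 N. Pads are 22 mm wide; open, the fingers measure 114 mm over their backs; the gripper's body (76 mm by 85 mm) begins 54 mm behind the grasp point. The pads swing forward as they close: fully open they stand 13 mm farther back than shut.
Start: joints at [1.146, 0.353, 1.633, -0, 1.155, -0.002], TCP at [256.446, 569.968, 231.281] pointing down, gripper open.
Joint ranges: [-2.63, 2.63], [-0.92, 2.1], [0.06, 2.66], [-1.3, 4.44], [0, 2.69], [-3.02, 3.02]. Speed limits (rad/s): [2.22, 2.22, 2.79, 3.14, 3.14, 3.14].

## Interface

Orientations are given as [roll, pitch, yaw] about the fixed x, y, z axes, in that order (R = Rz(yaw) Ry(pitch) Rx(roll)).
In Python, from rig import telemetry, optics, r gives the robot as it stands.
- The arm moves only by the tool play_rows, never from a script. Its arguments are lists of equal length, an entry for each row: "dp": the shift along the tool's x, y, z in units of 40 mm (1.0 is 40 mm), a list of three; "rot": the turn, a rotation vector about the tool's x, y, z in units of 6 degrees (1.0 is 6 degrees), a list of three. In form: {"dp": [[tx, ty, tz], ...], "rot": [[ax, ay, az], ...]}. A call has 1 to 5 rows; each row is the pose to reach, as a shift and turn from the pose commanded when the call began, along the tool's axes at that moment; what a row does not reach only later rows make up. A row lasts 1/12 s, in which the tool goes at most 41.7 mm and 7.16 degrees, less where a joint would pass 70% of its speed; a pose out of reach is approached as far as the arm can. A call with a gripper value outside its range is refused whole. "fingers" is the opening, from 0 (shut) to 1 (fully open), set as the call begins (left out, the last holds). The fingers move at their own pace and stop on an object; "grip_force" is the grip in N (left out, the last holds). Time passes only in rows, so rows that repeat a pose let the fingers close. It gives the time, the measured TCP pose, the force, the opening and the grip force at its end, in the units of the state.
- telemetry.sense(): the state, without advancing time (a new reading comes with each control period).
- optics.grab_frame(name): name is "side" or "top"; returns a dict with "color" (384x512x3 uint8, red, green, blue), "mtx" (3x3 intrinsics, pixels), "D" ([k1, k2, p1, p2, k3] as OpenCV has them; the pictures are not rectified), "R" (3x3) and "t" (3): a world point X has camera coordinates R X + t. Camera axes: x right, y down, z forward; pixel columns grow to the right and rows downward; lengths in mm; the calibration is good to about 2 mm. A picture is of the moment at which its call begins. There is no depth.
- r.sign_off(): hands the job in; it is judged then, once.
The state is a dict: "clock": time; "qpos": joint angles; "qvel": joint speeds; "joint_efforts": joint torques, N m; "eef_pos": TCP position; "tcp_rot": TCP orientation; "contact_force": force on the tool from outside, world axes, zero at the start; "wrist_torque": the same for the moment, N m; "opening": opening from 0.0 (shut) to 1.0 (fully open); "grasp_force": force on a finger pad.
Only numpy, scipy, OpenCV 4.12 (cv2) and the standard library are available. Lean on these libraries where they do the work, as an engineer would, in place of code of your own. Each camera call takes 0.05 s, during which the arm holds its last target. There are 200 camera calls.

## Task

Slide the display carrier from its parked end to the loading notch (single white bar) and, with it resting there, lean every photo block lying on the counter upright in portrait format against the carrier's glass back, tilted back at a steady angle, squarely, one to a bay and about centred in it. Then slide the loaded carrier on to the display notch (double white bar), and leave it there with every block still leaning in a bay. Do not disturb the dry box, lens, tripod or filter wrench.

Things in the scene. Friction and masses are not known exactly. Their poses are not given: they have to be found in the camera images.
- block_a: an acrylic photo block, one of four alike: white edges, a moon-on-black print on both faces; 98 x 60 x 20 mm, about 0.14 kg, starts lying flat on the counter. Origin at its centre; x along the 98 mm length, y along the 60 mm width, z through the 20 mm thickness. Both faces and both ends are alike. Three or all of the four blocks are present (None if absent)
- block_b: an acrylic photo block, one of four alike: white edges, a moon-on-black print on both faces; 98 x 60 x 20 mm, about 0.14 kg, starts lying flat on the counter. Origin at its centre; x along the 98 mm length, y along the 60 mm width, z through the 20 mm thickness. Both faces and both ends are alike. Three or all of the four blocks are present (None if absent)
- block_c: an acrylic photo block, one of four alike: white edges, a moon-on-black print on both faces; 98 x 60 x 20 mm, about 0.14 kg, starts lying flat on the counter. Origin at its centre; x along the 98 mm length, y along the 60 mm width, z through the 20 mm thickness. Both faces and both ends are alike. Three or all of the four blocks are present (None if absent)
- block_d: an acrylic photo block, one of four alike: white edges, a moon-on-black print on both faces; 98 x 60 x 20 mm, about 0.14 kg, starts lying flat on the counter. Origin at its centre; x along the 98 mm length, y along the 60 mm width, z through the 20 mm thickness. Both faces and both ends are alike. Three or all of the four blocks are present (None if absent)
- carrier (a joint): slide of the display carrier along its track, in m, growing along +y of the bay points, 0 to 0.21; starts between 0 and 0.05. Sprung-ball notches hold it at 0.090 (loading) and 0.180 (display); within 4 mm of these counts as seated. Plain friction about 2 N, 3 to 5 N more to leave or enter a notch. 1.2 kg, cannot lift off the track
- tab (a point): middle of the upper part of the upright aluminium grip tab on top of the glass, at the carrier's mid-length: 16 mm along the track, 20 mm across it, rising 32 mm above the top of the glass (this point 11 mm below the tab's top, 21 mm above the glass; 138 mm above the counter). Axes as the bay points; moves with the carrier
- bay1 (a point): first of 4 bays, each 112 mm wide, in a row on the carrier (470 mm long; wooden floor reaching 75 mm in front of the clear glass back, which is 6 mm thick and 93 mm high; thin dark lines between bays): the mid-bay point where the front of the glass meets the floor, 24 mm above the counter. x points through the glass, away from the robot, y along the track, z up. Moves with the carrier
- bay2 (a point): bay 2, like bay 1 and 112 mm from it along +y: mid-bay point where the front of the glass meets the carrier floor; same axes; moves with the carrier
- bay3 (a point): bay 3, like bay 1 and 224 mm from it along +y: mid-bay point where the front of the glass meets the carrier floor; same axes; moves with the carrier
- bay4 (a point): bay 4, like bay 1 and 336 mm from it along +y: mid-bay point where the front of the glass meets the carrier floor; same axes; moves with the carrier
- load_mark (a point): single white bar on the front edge of the fixed track (black steel, 700 mm long, 10 mm high, from 95 mm in front of the glass to 30 mm behind it): the black pointer at the middle of the carrier's front edge points at it in the loading notch
- show_mark (a point): double white bar on the front edge of the fixed track: the carrier's pointer points at it in the display notch
- dry_box: bystander: closed amber dry box with a latch, 116 x 176 x 76 mm, beyond the track; origin under its centre
- lens: bystander: satin aluminium wide-angle lens standing upright, 80 mm across, 82 mm high, beyond the track; origin under its centre
- tripod: bystander: folded stainless tabletop tripod lying flat, 150 x 30 x 26 mm, off to the robot's right; origin under its centre, x along it
- wrench: bystander: green plastic filter wrench lying flat, 5 mm thick, 80 mm ring with a 75 mm handle along +x, off to the robot's left; origin under the ring's centre
Things that resemble listed ones, but are neither listed nor needed, are in the scene too. Leave any brown look-alike of the block_c alone.

How it is judged:
By the outcome, as a careful person would: the job done as asked, in the order asked, and still so for the second after the job is handed in, with the robot touching nothing.
Of block_a, block_b, block_c, block_d only 3 to 4 are there at a start; the rules pass over those that are not, and their reading is None.
At some moment in a run one of block_a, block_b, block_c, block_d may be knocked a few centimetres aside while the robot is not near it.
It also fails if it takes over 210 s, if anything falls off the work surface, if the arm or the gripper's body presses on something with over 40 N, if the wrist force passes 120 N, or if a joint passes its speed limit or range.

## Working session

There is one attempt and no reset: what is moved stays moved. The work goes in short steps, Python scripts to look and compute and a tool call to move; the robot and the scene stay as the last step left them, time stands still between calls to the robot, and variables do not carry over. Pictures are saved under pics/ and viewed, at most 14 in all, crops included, and the job is handed in when it is done.

Besides the shell and the picture viewer there is one more tool, called after "Request:" in YAML: its name, and indented under it one key for each argument. play_rows: Moves the arm, as the interface text tells. Its arguments: {"type":"object","properties":{"dp":{"type":"array"},"rot":{"type":"array"},"fingers":{"type":"number"},"grip_force":{"type":"number"}},"required":["dp","rot"]}

```bash
ls; mkdir -p pics
python3 - <<'E'
from rig import telemetry, optics, r
import cv2
print(telemetry.sense())
for n in("side","top"):
    f=optics.grab_frame(n); cv2.imwrite(f"pics/{n}0.png",cv2.resize(f["color"][:,:,::-1],(800,600)))
    print(n,f["mtx"],f["D"],f["R"],f["t"])
E
```

```text
pics
{'clock': 0.0, 'qpos': array([ 1.14559574e+00,  3.53667116e-01,  1.63413419e+00, -1.24336821e-05,
        1.15521557e+00, -2.41339276e-03]), 'qvel': array([ 0.0006184 ,  0.00092029, -0.00176653, -0.00094349,  0.00047068,
       -0.00271118]), 'joint_efforts': array([ 2.94370693e-06, -6.05258489e+01, -3.42074454e+01, -3.66763823e-05,
        9.49924404e-03,  1.15246965e-05]), 'eef_pos': array([256.25192931, 569.52323653, 230.54981793]), 'tcp_rot': array([-3.14016841e+00,  7.93094969e-06,  2.71881049e+00]), 'contact_force': array([-0.23739343,  0.92525429,  0.13540077]), 'wrist_torque': array([ 0.0205074 ,  0.03969863, -0.02558932]), 'grasp_force': 0.0, 'opening': 0.9959718537999706}
side [[352.88249322   0.         257.15002419]
 [  0.         352.88249322 189.90698881]
 [  0.           0.           1.        ]] [-0.05495617  0.          0.          0.          0.        ] [[ 0.95038272 -0.31106429  0.00342042]
 [-0.14502231 -0.4527548  -0.87976225]
 [ 0.27521123  0.8356148  -0.4754016 ]] [-557.41949376  191.00941473 1116.54749936]
top [[409.40574548   0.         252.60905767]
 [  0.         409.40574548 191.01638865]
 [  0.           0.           1.        ]] [-0.13902371  0.          0.          0.          0.        ] [[-2.67534877e-02 -9.99641797e-01 -7.26927396e-04]
 [-9.94980191e-01  2.66988622e-02 -9.64447570e-02]
 [ 9.64296183e-02 -1.85695526e-03 -9.95338073e-01]] [-7.87326868e-01  5.90370670e+02  1.35046889e+03]
```

View pics/top0.png

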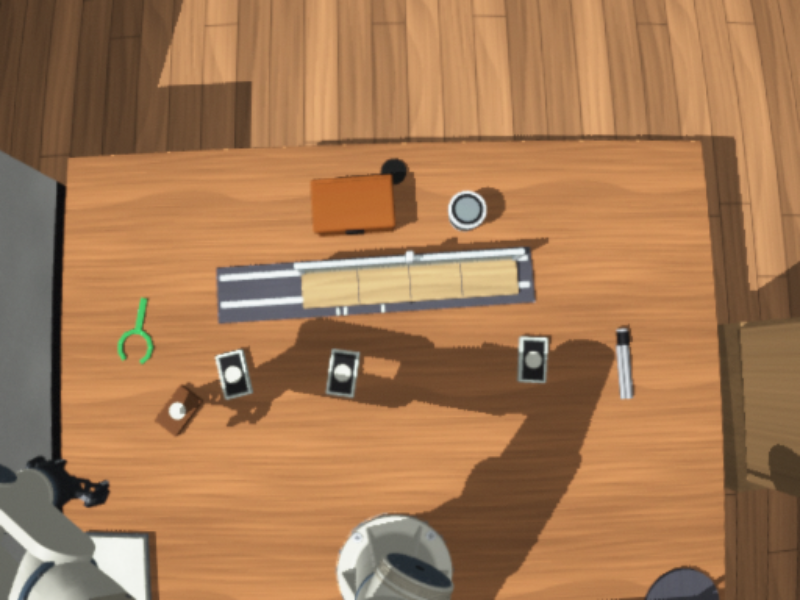

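View pics/side0.png

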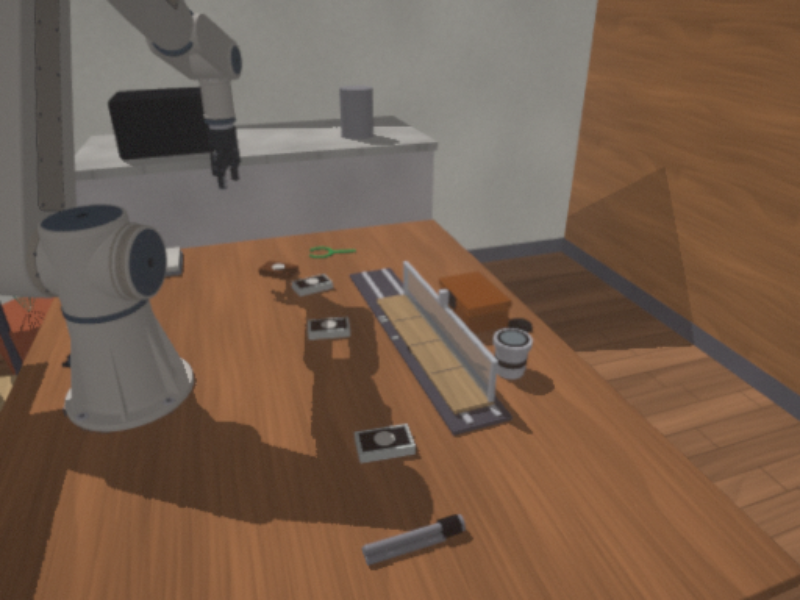

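The top view shows three white blocks at about (234,374), (343,373) and (533,360), and a brown look-alike at (178,411). The carrier tab is at (409,257), with the single bar at (383,308) and the double bar at (342,311).

```bash
cat > h.py <<'E'
import numpy as np, cv2
from scipy.spatial.transform import Rotation as Ro
from rig import telemetry, optics, r
def ray(f,px,z):
    px=np.array(px,float).reshape(-1,1,2)
    n=cv2.undistortPoints(px,f["mtx"],np.array(f["D"])).reshape(-1,2)
    R,t=np.array(f["R"]),np.array(f["t"]); C=-R.T@t
    d=np.c_[n,np.ones(len(n))]@R
    return C+d*((z-C[2])/d[:,2])[:,None]
def proj(f,X):
    return cv2.projectPoints(np.array(X,float).reshape(-1,3),cv2.Rodrigues(np.array(f["R"]))[0],np.array(f["t"]),f["mtx"],np.array(f["D"]))[0].reshape(-1,2)
def blocks(f):
    h=cv2.cvtColor(f["color"],cv2.COLOR_RGB2HSV); m=((h[:,:,1]<70)).astype(np.uint8)
    m=cv2.morphologyEx(m,cv2.MORPH_CLOSE,np.ones((3,3)))
    out=[]
    for c in cv2.findContours(m,cv2.RETR_EXTERNAL,cv2.CHAIN_APPROX_NONE)[0]:
        if 250<cv2.contourArea(c)<1200:
            P=ray(f,c[:,0,:].astype(float),20)[:,:2].astype(np.float32)
            out.append((cv2.minAreaRect(P),c[:,0].mean(0)))
    return out
E
python3 - <<'E'
from h import *
f=optics.grab_frame("top")
np.set_printoptions(precision=1,suppress=True)
for b in blocks(f): print(b)
k=1.5625
g=lambda p,z: print(z,ray(f,np.array(p)/k,z).tolist())
g([(217,323),(535,301)],10); g([(217,268),(532,250)],10)
g([(303,308),(517,291)],24); g([(409,252)],149)
g([(383,308),(342,311),(410,306)],10)
g([(296,266),(523,253)],117)
c=f["color"]; cv2.imwrite("pics/cr.png",cv2.resize(c[150:265,95:350,::-1],None,fx=3.1,fy=3.1,interpolation=cv2.INTER_CUBIC))
E
```

```text
(((-60.48030471801758, -638.2967529296875), (172.51181030273438, 68.39689636230469), 84.18651580810547), array([436.8, 376.1]))
(((436.44024658203125, 338.13543701171875), (98.7694091796875, 65.54003143310547), 12.616615295410156), array([149.4, 239.4]))
(((434.32525634765625, 101.02210998535156), (63.395896911621094, 100.01154327392578), 80.5232162475586), array([219. , 238.1]))
(((452.26129150390625, -310.6107482910156), (65.32301330566406, 98.26468658447266), 87.67569732666016), array([340.5, 229.5]))
(((436.41497802734375, -513.2599487304688), (152.07809448242188, 29.7969970703125), 2.384502410888672), array([399. , 232.2]))
(((782.67236328125, -181.97755432128906), (83.18990325927734, 88.70921325683594), 87.83039093017578), array([298.3, 134.4]))
10 [[548.1715292018382, 375.9218766131867, 10.0], [578.0579850733903, -324.8273680495561, 10.0]]
10 [[670.4575264736657, 376.00928277198454, 10.0], [691.6738353380888, -323.79981322705373, 10.0]]
24 [[575.157155405187, 182.5199288242779, 24.0], [599.7495069700583, -283.0984912200087, 24.0]]
149 [[670.196207552071, -47.18237710914231, 149.0]]
10 [[571.7200200044455, 9.444808064579199, 10.0], [567.5331551497912, 99.10480003734801, 10.0], [574.5173178653989, -49.57154034640578, 10.0]]
117 [[653.2863654685731, 182.5266086676512, 117.0], [667.8434169894434, -281.02803249137594, 117.0]]
```

View pics/cr.png

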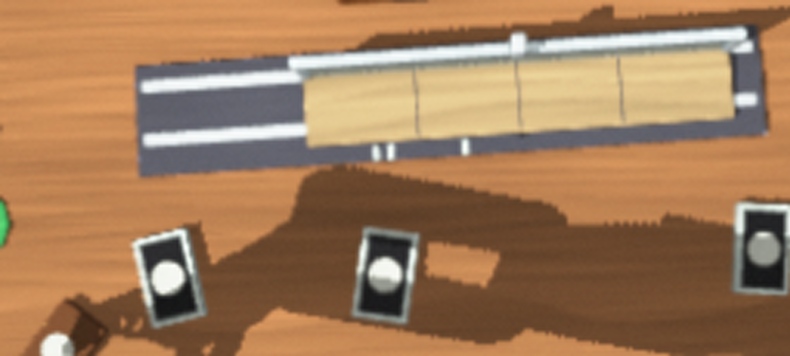

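The crop gives a track yaw of about 2.4° and the carrier at about 31 mm, so the loading notch is roughly 59 mm further along +y. Next I'll write a move-row planner and go to the tab.

```bash
cat >> h.py <<'E'
PSI=np.radians(2.4)
U=np.array([np.cos(PSI),np.sin(PSI),0]); V=np.array([-np.sin(PSI),np.cos(PSI),0])
def tool(yaw_deg,tilt_deg):
    """fingers close along world angle yaw+90; tilt>0: tool z leans from down to forward (+x')"""
    return Ro.from_euler('z',yaw_deg,degrees=True)*Ro.from_euler('y',-tilt_deg,degrees=True)*Ro.from_euler('xyz',[np.pi,0,np.pi])
def plan(wps,vmax=38,wmax=6.4,start=None):
    """wps: (pos,Rot[,vmax]); prints calls with totals (units) and number of rows"""
    s=telemetry.sense()
    p,R=start or (np.array(s["eef_pos"]),Ro.from_euler('xyz',s["tcp_rot"]))
    for w in wps:
        v=w[2] if len(w)>2 else vmax
        q,Q=np.array(w[0],float),w[1]; N=max(1,np.ceil(np.linalg.norm(q-p)/v),np.ceil(np.degrees((R.inv()*Q).magnitude())/wmax))
        while N>0:
            n=int(min(5,N)); fr=n/N
            dp=np.round(R.inv().apply((q-p)*fr)/40,3); dr=np.round(np.degrees((R.inv()*Q).as_rotvec()*fr)/6,2)
            print(f"n={n} dp={dp.tolist()} rot={dr.tolist()}")
            p=p+R.apply(dp*40); R=R*Ro.from_rotvec(np.radians(dr*6)); N-=n
    return p,R
E
python3 - <<'E'
from h import *
T=tool(2.4,0)
print(T.as_euler('xyz'))
plan([([350,420,250],T),([666,-47,200],T)],vmax=40)
E
```

```text
[ 3.14159265  0.         -3.09970475]
n=5 dp=[-3.671, -2.451, -0.479] rot=[-0.01, -0.0, -4.44]
n=5 dp=[-2.467, -3.999, 0.416] rot=[0.0, -0.0, 0.0]
n=5 dp=[-2.467, -4.0, 0.416] rot=[0.0, -0.0, 0.0]
n=5 dp=[-2.467, -3.999, 0.415] rot=[0.0, -0.0, 0.0]
```

Request:
play_rows:
  dp:
    - [-0.73,-0.49,-0.1]
    - [-1.47,-0.98,-0.19]
    - [-2.2,-1.47,-0.29]
    - [-2.94,-1.96,-0.38]
    - [-3.67,-2.45,-0.48]
  rot:
    - [0,0,-0.89]
    - [0,0,-1.78]
    - [0,0,-2.66]
    - [0,0,-3.55]
    - [0,0,-4.44]
  fingers: 0.45

```text
clock: 0.57
eef_pos: [350.5, 418.8, 250.4]
tcp_rot: [-3.141, -0.0, -3.094]
contact_force: [0.4, -0.9, 0.3]
opening: 0.451
grasp_force: 0.0
```

Request:
play_rows:
  dp:
    - [-0.5,-0.8,0.08]
    - [-1.0,-1.6,0.16]
    - [-1.5,-2.4,0.24]
    - [-2.0,-3.2,0.32]
    - [-2.47,-4.0,0.4]
  rot:
    - [0,0,0]
    - [0,0,0]
    - [0,0,0]
    - [0,0,0]
    - [0,0,0]

```text
clock: 0.98
eef_pos: [456.3, 263.0, 234.3]
tcp_rot: [3.142, 0.0, -3.099]
contact_force: [0.7, 1.0, -0.7]
opening: 0.454
grasp_force: 0.0
```

Request:
play_rows:
  dp:
    - [-0.5,-0.8,0.08]
    - [-1.0,-1.6,0.16]
    - [-1.5,-2.4,0.24]
    - [-2.0,-3.2,0.32]
    - [-2.47,-4.0,0.4]
  rot:
    - [0,0,0]
    - [0,0,0]
    - [0,0,0]
    - [0,0,0]
    - [0,0,0]

```text
clock: 1.4
eef_pos: [561.8, 107.2, 218.2]
tcp_rot: [3.142, 0.0, -3.1]
contact_force: [0.8, 1.0, 0.6]
opening: 0.448
grasp_force: 0.0
```

Request:
play_rows:
  dp:
    - [-0.5,-0.8,0.08]
    - [-1.0,-1.6,0.16]
    - [-1.5,-2.4,0.24]
    - [-2.0,-3.2,0.32]
    - [-2.47,-4.0,0.4]
  rot:
    - [0,0,0]
    - [0,0,0]
    - [0,0,0]
    - [0,0,0]
    - [0,0,0]

```text
clock: 1.82
eef_pos: [667.2, -48.5, 202.0]
tcp_rot: [3.142, -0.0, -3.1]
contact_force: [0.8, 0.6, 0.7]
opening: 0.449
grasp_force: 0.0
```

Run:
```python
from h import *
print(telemetry.sense())
for n,x,y in(("side",210,130),("top",200,100)):
    f=optics.grab_frame(n); c=f["color"][y:y+150,x:x+170,::-1]; cv2.imwrite(f"pics/{n}1.png",cv2.resize(c,None,fx=3.5,fy=3.5,interpolation=cv2.INTER_CUBIC))
a=[cv2.imread(f"pics/{n}1.png") for n in("side","top")]
cv2.imwrite("pics/m1.png",cv2.resize(np.hstack(a),(800,353)))
T=tool(2.4,0)
plan([([666,-47,122],T,20)])
```

```text
{'clock': 1.8167, 'qpos': array([-7.47958765e-02,  4.47067907e-01,  1.55917629e+00,  5.21888530e-05,
        1.13566103e+00, -1.68764286e+00]), 'qvel': array([-0.54314926,  0.42723965, -0.58074386,  0.00451912,  0.14856455,
       -0.54106074]), 'joint_efforts': array([  2.17143305, -70.29504061, -30.34177423,  -0.18645531,
        -0.10500658,   0.84394192]), 'eef_pos': array([667.23496322, -48.479229  , 202.02159058]), 'tcp_rot': array([ 3.14150922e+00, -3.04930817e-04, -3.09956399e+00]), 'contact_force': array([0.81700986, 0.59128356, 0.70587516]), 'wrist_torque': array([-0.00195242, -0.02493239,  0.02086307]), 'grasp_force': 0.0, 'opening': 0.44893668323973507}
n=4 dp=[0.059, 0.113, 1.985] rot=[-0.01, 0.0, -0.03]
```

View pics/m1.png

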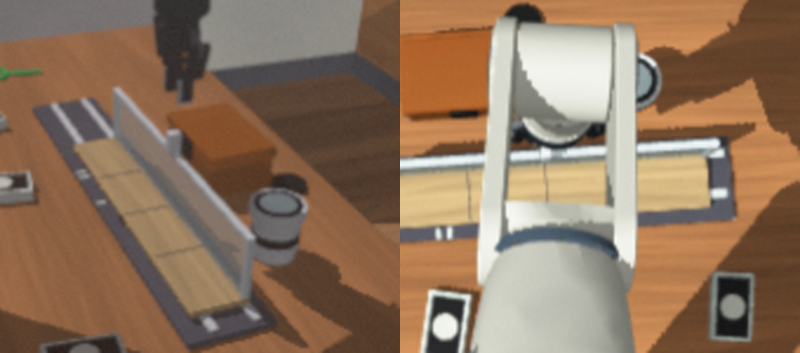

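The side crop shows the gripper above the tab (crop 174,140), and the bays are empty. I'll descend onto the tab and grip it.

Request:
play_rows:
  dp:
    - [0.03,0.02,0.5]
    - [0.03,0.04,1.0]
    - [0.03,0.04,1.5]
    - [0.03,0.04,2.0]
    - [0.03,0.04,2.0]
  rot:
    - [0,0,0]
    - [0,0,0]
    - [0,0,0]
    - [0,0,0]
    - [0,0,0]

```text
clock: 2.33
eef_pos: [662.1, -44.5, 118.2]
tcp_rot: [3.141, -0.007, -3.099]
contact_force: [-0.4, 0.2, -1.0]
opening: 0.453
grasp_force: 0.0
```

Run:
```python
from h import *
f=optics.grab_frame("side"); print(proj(f,[[666,-47,138]]),telemetry.sense()["eef_pos"])
c=f["color"][140:230,240:330,::-1];cv2.imwrite("pics/s2.png",cv2.resize(c,None,fx=6,fy=6,interpolation=cv2.INTER_CUBIC))
```

```text
[[283.90465734 188.22332733]] [663.24345324 -44.59819199 120.38954048]
```

View pics/s2.png

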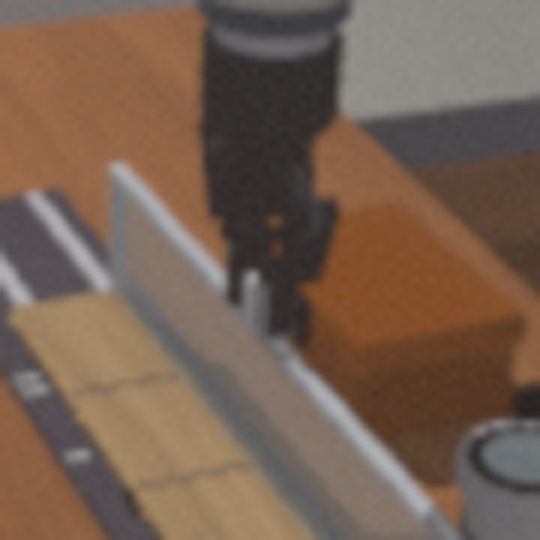

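The tab sits between the fingers (crop 255,295), so I'll close on it.

Request:
play_rows:
  dp:
    - [0,0,0]
    - [0,0,0]
    - [0,0,0]
    - [0,0,0]
    - [0,0,0]
  rot:
    - [0,0,0]
    - [0,0,0]
    - [0,0,0]
    - [0,0,0]
    - [0,0,0]
  fingers: 0
  grip_force: 40

```text
clock: 2.8
eef_pos: [665.9, -45.2, 124.0]
tcp_rot: [-3.141, 0.002, -3.099]
contact_force: [-1.2, 0.5, 6.7]
opening: 0.177
grasp_force: 41.9
```

Request:
play_rows:
  dp:
    - [0,0,0]
    - [0,0,0]
    - [0,0,0]
    - [0,0,0]
    - [0,0,0]
  rot:
    - [0,0,0]
    - [0,0,0]
    - [0,0,0]
    - [0,0,0]
    - [0,0,0]

```text
clock: 3.22
eef_pos: [665.9, -45.1, 124.0]
tcp_rot: [-3.141, 0.002, -3.099]
contact_force: [-1.7, 0.3, 6.2]
opening: 0.176
grasp_force: 41.9
```

Request:
play_rows:
  dp:
    - [0,0.1,-0.05]
    - [0,0.2,-0.05]
    - [0,0.3,-0.05]
    - [0,0.4,-0.05]
    - [0,0.5,-0.05]
  rot:
    - [0,0,0]
    - [0,0,0]
    - [0,0,0]
    - [0,0,0]
    - [0,0,0]

```text
clock: 3.63
eef_pos: [665.1, -25.2, 124.1]
tcp_rot: [-3.141, 0.001, -3.1]
contact_force: [4.8, -2.3, -8.5]
opening: 0.181
grasp_force: 41.9
```

Request:
play_rows:
  dp:
    - [0,0.1,0]
    - [0,0.2,0]
    - [0,0.3,0]
    - [0,0.4,0]
    - [0,0.5,0]
  rot:
    - [0,0,0]
    - [0,0,0]
    - [0,0,0]
    - [0,0,0]
    - [0,0,0]

```text
clock: 4.05
eef_pos: [664.2, -5.2, 124.1]
tcp_rot: [-3.141, 0.002, -3.099]
contact_force: [4.8, -1.7, -8.4]
opening: 0.178
grasp_force: 41.9
```

Request:
play_rows:
  dp:
    - [0,0.1,0]
    - [0,0.2,0]
    - [0,0.3,0]
    - [0,0.4,0]
    - [0,0.4,0]
  rot:
    - [0,0,0]
    - [0,0,0]
    - [0,0,0]
    - [0,0,0]
    - [0,0,0]

```text
clock: 4.47
eef_pos: [663.6, 11.4, 124.1]
tcp_rot: [3.141, 0.002, -3.1]
contact_force: [5.6, 1.8, -9.8]
opening: 0.18
grasp_force: 41.9
```

Run:
```python
from h import *
s=telemetry.sense();print(s["eef_pos"],s["contact_force"])
f=optics.grab_frame("side")
c=f["color"][140:260,210:370,::-1];a=cv2.resize(c,None,fx=5,fy=5,interpolation=cv2.INTER_CUBIC)
cv2.imwrite("pics/s3.png",a)
```

```text
[663.57080027  11.37803767 124.08855818] [ 5.6158768   1.84393704 -9.7992309 ]
```

View pics/s3.png

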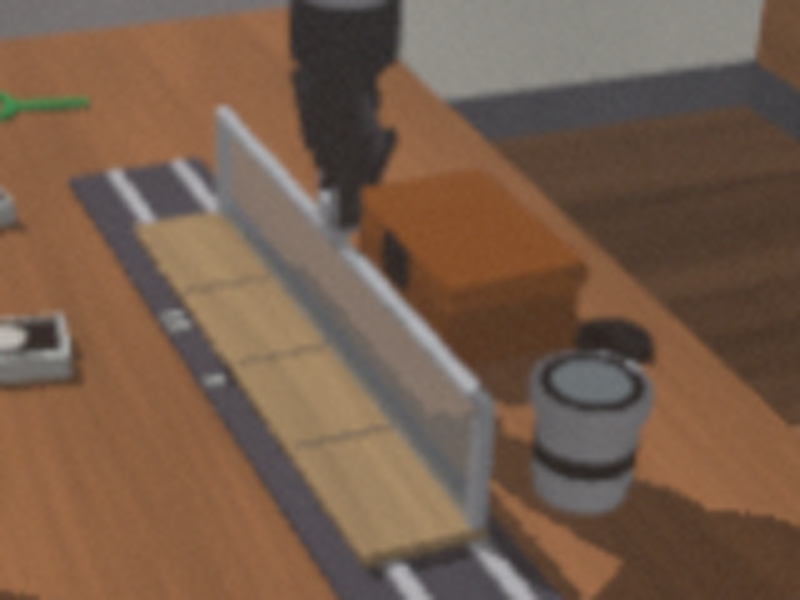

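The pointer is close to the single bar (crop 213,380), and the force sign shows the detent pulling the carrier in. I'll creep forward.

Request:
play_rows:
  dp:
    - [0,0.02,0]
    - [0,0.02,0]
    - [0,0.02,0]
  rot:
    - [0,0,0]
    - [0,0,0]
    - [0,0,0]

```text
clock: 4.77
eef_pos: [663.5, 11.8, 124.1]
tcp_rot: [3.141, 0.002, -3.099]
contact_force: [4.9, 0.5, -8.7]
opening: 0.181
grasp_force: 41.9
```

Request:
play_rows:
  dp:
    - [0,0.03,0]
    - [0,0.03,0]
    - [0,0.03,0]
  rot:
    - [0,0,0]
    - [0,0,0]
    - [0,0,0]

```text
clock: 5.02
eef_pos: [663.5, 13.1, 124.1]
tcp_rot: [3.141, 0.002, -3.099]
contact_force: [5.4, 0.9, -8.9]
opening: 0.173
grasp_force: 41.9
```

Request:
play_rows:
  dp:
    - [0,0.03,0]
    - [0,0.03,0]
    - [0,0.03,0]
  rot:
    - [0,0,0]
    - [0,0,0]
    - [0,0,0]

```text
clock: 5.27
eef_pos: [663.4, 14.4, 124.1]
tcp_rot: [3.141, 0.002, -3.099]
contact_force: [5.6, 1.2, -8.3]
opening: 0.179
grasp_force: 41.9
```

Request:
play_rows:
  dp:
    - [0,0,0]
    - [0,0,0]
    - [0,0,0]
    - [0,0,-0.4]
    - [0,0,-0.9]
  rot:
    - [0,0,0]
    - [0,0,0]
    - [0,0,0]
    - [0,0,0]
    - [0,0,0]
  fingers: 0.45

```text
clock: 5.68
eef_pos: [661.4, 14.0, 159.5]
tcp_rot: [3.142, -0.003, -3.099]
contact_force: [0.8, -0.2, -0.2]
opening: 0.451
grasp_force: 0.0
```

Request:
play_rows:
  dp:
    - [0.9,0,-0.9]
    - [1.8,0,-1.8]
    - [2.7,0,-1.8]
    - [3.6,0,-1.8]
    - [4.5,0,-1.8]
  rot:
    - [0,0,0]
    - [0,0,0]
    - [0,0,0]
    - [0,0,0]
    - [0,0,0]

```text
clock: 6.1
eef_pos: [481.5, 6.3, 233.9]
tcp_rot: [-3.142, 0.003, -3.099]
contact_force: [0.0, -0.7, -0.9]
opening: 0.448
grasp_force: 0.0
```

```bash
python3 - <<'E'
from h import *
f=optics.grab_frame("top")
for b in blocks(f): print(b)
c=f["color"][145:270,100:360,::-1];cv2.imwrite("pics/t4.png",cv2.resize(c,None,fx=3.07,fy=3.07,interpolation=cv2.INTER_CUBIC))
f=optics.grab_frame("side")
c=f["color"][180:240,230:270,::-1];cv2.imwrite("pics/s4.png",cv2.resize(c,None,fx=8,fy=8,interpolation=cv2.INTER_CUBIC))
E
python3 -c "
import cv2,numpy as np
a=cv2.imread('pics/t4.png');b=cv2.imread('pics/s4.png')[:216]
o=np.zeros((600,800,3),np.uint8);o[:a.shape[0],:a.shape[1]]=a[:, :800];o[384:,:b.shape[1]]=b
cv2.imwrite('pics/m4.png',o)"
```

```text
(((-60.48030471801758, -638.2967529296875), (172.51181030273438, 68.39689636230469), 84.18651580810547), array([436.83653846, 376.10576923]))
(((436.46441650390625, 337.974853515625), (98.8664321899414, 65.18170166015625), 12.467546463012695), array([149.28735632, 239.24137931]))
(((450.7839660644531, -310.46221923828125), (65.16801452636719, 101.31261444091797), 87.475341796875), array([340.64835165, 229.72527473]))
(((436.2114562988281, -513.4656372070312), (151.50680541992188, 29.319673538208008), 2.0212786197662354), array([399.08080808, 232.68686869]))
(((782.67236328125, -181.97755432128906), (83.18990325927734, 88.70921325683594), 87.83039093017578), array([298.33333333, 134.38888889]))
```

View pics/m4.png

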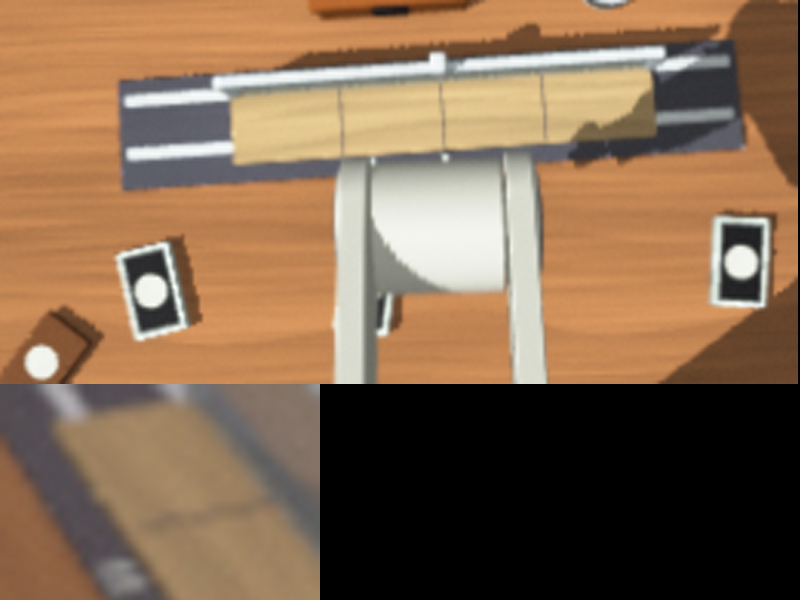

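Carrier sits about 2 mm from the single bar (floor mid-line at crop 444,155, bar at 446,157), so it is seated. The blocks haven't moved. Next I'll fit the arm kinematics to choose a feasible tilt for picking and placing.

Run:
```python
from h import *
from scipy.optimize import least_squares
s=telemetry.sense(); print(s["qpos"].round(3),s["eef_pos"])
D=[(.353,1.634,np.hypot(256.3,569.6),230.6),(.44707,1.55918,np.hypot(667.2,48.5),202.0),(s["qpos"][1],s["qpos"][2],np.hypot(*s["eef_pos"][:2]),s["eef_pos"][2])]
D.append(None); D.pop()
def F(p):
    L1,L2,a1,h,o=p
    e=[]
    for a,b,R,z in D: e+= [a1+L1*np.sin(a)+L2*np.sin(a+b+o)-R, h+L1*np.cos(a)+L2*np.cos(a+b+o)-z]
    return e+[(a1-50)/500,o*3]
q=least_squares(F,[450,450,0,0,0]); print(q.x,np.array(q.fun).round(2))
L1,L2,a1,h,o=q.x
from scipy.optimize import fsolve
for Lt in(220,270,320):
  for tilt in(30,38,46,54):
    t=np.radians(tilt)
    for gx,gy in((630,-154),(630,180)):
        g=np.hypot(gx,gy); tl=Lt-19
        R=g-tl*np.sin(t); z=78+tl*np.cos(t)-Lt
        x=fsolve(lambda x:[a1+L1*np.sin(x[0])+L2*np.sin(x[0]+x[1]+o)-R,h+L1*np.cos(x[0])+L2*np.cos(x[0]+x[1]+o)-z],[.3,1.8])
        print(Lt,tilt,gy,x.round(2),"j5",(np.pi-t-x.sum()).round(2))
```

```text
[ 0.01   0.121  1.937 -0.     1.088 -1.603] [476.73741283   6.22558286 232.41198228]
[ 5.70450531e+02  4.99642666e+02  8.57459401e-01 -4.42614487e+01
  1.31586770e-01] [-0.    0.2  -0.04 -0.25  0.04  0.05 -0.1   0.39]
220 30 -154 [0.51 1.93] j5 0.18
220 30 180 [0.52 1.92] j5 0.18
220 38 -154 [0.51 1.99] j5 -0.02
220 38 180 [0.52 1.97] j5 -0.01
220 46 -154 [0.53 2.04] j5 -0.23
220 46 180 [0.53 2.02] j5 -0.22
220 54 -154 [0.56 2.08] j5 -0.43
220 54 180 [0.56 2.06] j5 -0.42
270 30 -154 [0.5  1.99] j5 0.13
270 30 180 [0.5  1.97] j5 0.14
270 38 -154 [0.5  2.06] j5 -0.08
270 38 180 [0.51 2.04] j5 -0.07
270 46 -154 [0.53 2.11] j5 -0.3
270 46 180 [0.53 2.1 ] j5 -0.29
270 54 -154 [0.57 2.16] j5 -0.53
270 54 180 [0.57 2.15] j5 -0.52
320 30 -154 [0.48 2.04] j5 0.09
320 30 180 [0.49 2.03] j5 0.1
320 38 -154 [0.5  2.12] j5 -0.14
320 38 180 [0.5  2.11] j5 -0.13
320 46 -154 [0.53 2.19] j5 -0.39
320 46 180 [0.54 2.18] j5 -0.38
320 54 -154 [0.6  2.25] j5 -0.64
320 54 180 [0.6  2.23] j5 -0.63
```

```bash
cat >> h.py <<'E'
PT,PL=-38,30
def pick(cx,cy,ang,zt=8):
    """TCP pose for the pick, and offset in tool frame from block centre"""
    R=tool(ang,PT); z=R.apply([0,0,1])
    C=np.array([cx,cy,10.]); k=(zt-10)/z[2]
    P=C+z*k; return P,R,np.array([0,0,k])
GT=np.array([658.5,14,24.])   # glass front/floor at mid carrier
def place(bay,off,gap=1.0,dz=0.0,lean=22):
    R=tool(2.4,PL); G=GT+V*{1:-168,2:-56,3:56,4:168}[bay]
    a=np.radians(lean); 
    hx=-98*np.sin(a)-gap+49*np.sin(a)-10*np.cos(a); hz=49*np.cos(a)+10*np.sin(a)+dz
    return G+U*hx+[0,0,hz]+R.apply(off),R
E
python3 - <<'E'
from h import *
P,R,o=pick(452,-313,-2.4); print(P,o)
e=plan([(P+[40,0,110],R),(P+R.apply([0,0,-60]),R),(P,R,15)])
print("place")
Q,S=place(1,o); print(Q)
M=np.array([540,-230,190.])
plan([(P+[0,0,80],R),(M,S),(Q+[-15,0,60],S),(Q+[0,0,6],S,15)],vmax=35,wmax=5,start=e)
E
```

```text
[ 450.43879939 -312.93456631    8.        ] [0.         0.         2.53803643]
n=5 dp=[-0.01, -4.437, 1.589] rot=[-0.15, 3.5, 0.43]
n=4 dp=[-0.609, -3.554, 1.1] rot=[-0.12, 2.79, 0.34]
n=2 dp=[-0.905, -0.043, 1.282] rot=[0.0, 0.0, 0.0]
n=5 dp=[0.0, -0.001, 1.5] rot=[0.0, 0.0, 0.0]
place
[ 638.20056451 -154.99829235   70.98007078]
n=3 dp=[1.231, 0.001, -1.576] rot=[0.0, 0.0, 0.0]
n=5 dp=[-0.045, 0.774, -1.19] rot=[0.02, -4.04, -0.3]
n=5 dp=[-0.554, 0.762, -1.063] rot=[0.02, -4.05, -0.3]
n=4 dp=[-0.772, 0.588, -0.591] rot=[0.02, -3.23, -0.25]
n=4 dp=[-1.131, 1.786, 2.356] rot=[0.0, -0.0, 0.0]
n=4 dp=[0.35, -0.015, 1.357] rot=[0.0, -0.0, 0.0]
```

Request:
play_rows:
  dp:
    - [0,-0.89,0.32]
    - [0,-1.77,0.64]
    - [0,-2.66,0.95]
    - [0,-3.55,1.27]
    - [-0.01,-4.44,1.59]
  rot:
    - [-0.03,0.7,0.09]
    - [-0.06,1.4,0.17]
    - [-0.09,2.1,0.26]
    - [-0.12,2.8,0.34]
    - [-0.15,3.5,0.43]
  fingers: 1

```text
clock: 6.62
eef_pos: [491.6, -173.0, 168.9]
tcp_rot: [3.134, -0.368, 3.139]
contact_force: [1.3, -0.3, 0.9]
opening: 1.0
grasp_force: 0.0
```

Request:
play_rows:
  dp:
    - [-0.15,-0.89,0.28]
    - [-0.3,-1.78,0.55]
    - [-0.46,-2.67,0.83]
    - [-0.61,-3.55,1.1]
    - [-0.61,-3.55,1.1]
  rot:
    - [-0.03,0.7,0.09]
    - [-0.06,1.4,0.17]
    - [-0.09,2.1,0.26]
    - [-0.12,2.79,0.34]
    - [-0.12,2.79,0.34]

```text
clock: 7.03
eef_pos: [495.9, -317.5, 111.2]
tcp_rot: [3.14, -0.669, 3.098]
contact_force: [-1.8, 1.5, -1.2]
opening: 1.002
grasp_force: 0.0
```

Run:
```python
from h import *
s=telemetry.sense();print(s["eef_pos"],s["tcp_rot"],s["qpos"].round(2))
f=optics.grab_frame("top"); 
for b in blocks(f): print(b[0])
# carrier: floor ends along line z=24, 40mm in front of glass, bars on z=10
c=f["color"].astype(int)
def prof(x0,z,ya,yb,n):
    y=np.linspace(ya,yb,n); X=np.c_[x0-np.tan(PSI)*y,y,np.full(n,z)]
    p=proj(f,X).astype(np.float32); return y,cv2.remap(f["color"],p[:,:1],p[:,1:],cv2.INTER_LINEAR)[:,0].astype(int)
y,v=prof(620,24,-330,340,671)
w=(v[:,0]-v[:,2])>40; print("floor",y[w].min(),y[w].max())
for x0 in(567,570,573):
    y,v=prof(x0,10,-60,160,221); b=v.min(1); print(x0,[(int(yy),int(bb)) for yy,bb in zip(y,b) if bb>110])
plan([(pick(452,-313,-2.4)[0]+tool(-2.4,PT).apply([0,0,-60]),tool(-2.4,PT)),(pick(452,-313,-2.4)[0],tool(-2.4,PT),15)])
```

```text
[ 495.86374805 -317.54161782  111.16457671] [ 3.13976793 -0.66922547  3.09795493] [-0.43  0.78  1.37 -0.24  1.62 -1.9 ]
((-60.48030471801758, -638.2967529296875), (172.51181030273438, 68.39689636230469), 84.18651580810547)
((436.4366455078125, 338.1150207519531), (98.8387222290039, 64.94046783447266), 12.510246276855469)
((434.49676513671875, 100.53034973144531), (62.49013137817383, 100.51068115234375), 80.53511810302734)
((436.41497802734375, -513.2599487304688), (152.07809448242188, 29.7969970703125), 2.384502410888672)
((782.67236328125, -181.97755432128906), (83.18990325927734, 88.70921325683594), 87.83039093017578)
floor -221.0 247.0
567 [(5, 113), (6, 125), (7, 138), (8, 155), (9, 175), (10, 192), (11, 188), (12, 187), (13, 184), (14, 167), (15, 145), (16, 122), (87, 112), (88, 120), (89, 132), (90, 154), (91, 171), (92, 188), (93, 189), (94, 188), (95, 188), (96, 173), (97, 149), (98, 124), (104, 123), (105, 135), (106, 148), (107, 160), (108, 171), (109, 185), (110, 175), (111, 165), (112, 155), (113, 141), (114, 126)]
570 [(5, 115), (6, 127), (7, 146), (8, 169), (9, 191), (1
[... 161 characters left out ...]
, (96, 187), (97, 156), (98, 129), (103, 114), (104, 129), (105, 146), (106, 161), (107, 176), (108, 193), (109, 208), (110, 197), (111, 186), (112, 175), (113, 159), (114, 135), (115, 114)]
573 [(5, 112), (6, 123), (7, 142), (8, 169), (9, 194), (10, 215), (11, 213), (12, 211), (13, 209), (14, 187), (15, 158), (16, 127), (87, 111), (88, 123), (89, 145), (90, 170), (91, 194), (92, 216), (93, 213), (94, 210), (95, 207), (96, 184), (97, 157), (98, 126), (104, 125), (105, 140), (106, 158), (107, 176), (108, 194), (109, 210), (110, 201), (111, 193), (112, 183), (113, 165), (114, 142), (115, 117)]
n=2 dp=[-0.718, -0.003, 1.277] rot=[0.04, -0.02, -0.01]
n=5 dp=[0.0, 0.001, 1.5] rot=[-0.0, 0.0, 0.0]
```

Carrier mid is at y = 10.9 against the bar at 11.0, so it is seated to within a millimetre. I'll descend on the right-hand block.

Request:
play_rows:
  dp:
    - [-0.36,0,0.64]
    - [-0.72,0,1.28]
    - [-0.72,0,1.28]
  rot:
    - [0,0,0]
    - [0,0,0]
    - [0,0,0]

```text
clock: 7.33
eef_pos: [486.2, -310.5, 56.4]
tcp_rot: [3.137, -0.663, 3.102]
contact_force: [-1.5, 0.4, -0.6]
opening: 1.0
grasp_force: 0.0
```

Request:
play_rows:
  dp:
    - [0,0,0.4]
    - [0,0,0.8]
    - [0,0,1.2]
    - [0,0,1.45]
    - [0,0,1.5]
  rot:
    - [0,0,0]
    - [0,0,0]
    - [0,0,0]
    - [0,0,0]
    - [0,0,0]

```text
clock: 7.75
eef_pos: [451.2, -310.2, 13.1]
tcp_rot: [3.14, -0.66, 3.101]
contact_force: [-0.4, -0.7, -0.5]
opening: 1.006
grasp_force: 0.0
```

Request:
play_rows:
  dp:
    - [0,0,0]
    - [0,0,0]
    - [0,0,0]
    - [0,0,0]
    - [0,0,0]
  rot:
    - [0,0,0]
    - [0,0,0]
    - [0,0,0]
    - [0,0,0]
    - [0,0,0]
  fingers: 0
  grip_force: 50

```text
clock: 8.17
eef_pos: [453.4, -311.1, 14.2]
tcp_rot: [-3.141, -0.657, 3.1]
contact_force: [0.8, 0.6, 6.4]
opening: 0.676
grasp_force: 52.7
```

Request:
play_rows:
  dp:
    - [0,0,0]
    - [0,0,0]
    - [0,0,0]
  rot:
    - [0,0,0]
    - [0,0,0]
    - [0,0,0]

```text
clock: 8.42
eef_pos: [453.4, -311.1, 14.2]
tcp_rot: [-3.141, -0.657, 3.1]
contact_force: [1.6, 0.9, 5.6]
opening: 0.672
grasp_force: 52.7
```

```bash
sed -i 's/658.5,14,24/658.5,15,24/' h.py
python3 - <<'E'
from h import *
s=telemetry.sense(); P=s["eef_pos"]; print(P,s["tcp_rot"],s["contact_force"],s["wrist_torque"],s["opening"],s["grasp_force"],s["qpos"].round(2))
R=tool(-2.4,PT); o=pick(452,-313,-2.4,zt=P[2])[2]
Q,S=place(1,o); print(Q)
e=plan([(P+[0,0,80],R),([540,-230,190.],S),(Q+[-15,0,60],S),(Q+[0,0,6],S,15)],vmax=35,wmax=5)
f=optics.grab_frame("side"); c=f["color"][250:330,200:310,::-1]; cv2.imwrite("pics/p1.png",cv2.resize(c,None,fx=5,fy=5))
E
```

```text
[ 453.39831246 -311.08140495   14.19134262] [-3.14111581 -0.65695601  3.09966587] [1.57156053 0.85932674 5.63226393] [ 0.15513136  0.04777295 -0.12098662] 0.672360040786239 52.68056040164083 [-0.45  0.84  1.5  -0.25  1.42 -1.86]
[ 634.27554716 -154.16279931   77.78436878]
n=3 dp=[1.221, -0.001, -1.584] rot=[-0.0, 0.06, -0.0]
n=5 dp=[-0.058, 0.755, -1.131] rot=[0.02, -4.05, -0.3]
n=5 dp=[-0.542, 0.744, -1.004] rot=[0.02, -4.04, -0.3]
n=4 dp=[-0.743, 0.574, -0.552] rot=[0.01, -3.24, -0.24]
n=4 dp=[-1.129, 1.811, 2.161] rot=[0.0, 0.0, -0.0]
n=4 dp=[0.351, -0.016, 1.357] rot=[0.0, 0.0, -0.0]
```

View pics/p1.png

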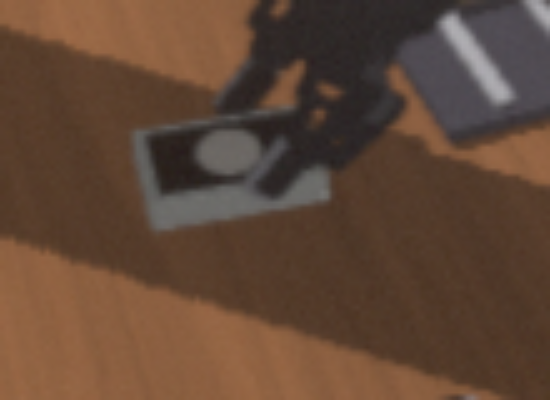

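The fingers hold the block, but they look off-centre towards the far end (tip at crop 265,185; block spans 135–330). I'll check that by projection.

Run:
```python
from h import *
f=optics.grab_frame("side")
s=telemetry.sense();R=Ro.from_euler('xyz',s["tcp_rot"]);P=s["eef_pos"]
w=lambda X:((proj(f,X)-[200,250])*5).round(0).tolist()
for k in(0,-5,-10,-19): print(k,w([P+R.apply([0,-30,k]),P+R.apply([0,-30,k])+R.apply([11,0,0]),P+R.apply([0,-30,k])+R.apply([-11,0,0])]))
a=Ro.from_euler('z',-2.4,degrees=True)
for cx in(452,445,440,460): print(cx,w([np.array([cx,-311,10])+a.apply([sx*49,-30,sz*10]) for sx in(-1,1) for sz in(-1,1)]))
```

```text
0 [[246.0, 194.0], [230.0, 188.0], [261.0, 200.0]]
-5 [[251.0, 188.0], [235.0, 182.0], [267.0, 194.0]]
-10 [[257.0, 181.0], [241.0, 175.0], [272.0, 187.0]]
-19 [[266.0, 169.0], [251.0, 163.0], [282.0, 176.0]]
452 [[155.0, 232.0], [154.0, 204.0], [330.0, 197.0], [330.0, 170.0]]
445 [[143.0, 235.0], [141.0, 207.0], [318.0, 200.0], [318.0, 172.0]]
440 [[134.0, 237.0], [132.0, 209.0], [309.0, 202.0], [309.0, 174.0]]
460 [[170.0, 228.0], [169.0, 201.0], [343.0, 194.0], [344.0, 166.0]]
```

The block estimate was right. My plan started from a pose that hadn't settled, which left the grip 6 mm high. I'll open, go deeper and regrip.

Request:
play_rows:
  dp:
    - [0,0,0]
    - [0,0,0]
    - [0,0,0]
    - [0,0,0]
    - [0,0,0]
  rot:
    - [0,0,0]
    - [0,0,0]
    - [0,0,0]
    - [0,0,0]
    - [0,0,0]
  fingers: 1

```text
clock: 8.93
eef_pos: [451.8, -310.8, 12.5]
tcp_rot: [3.141, -0.659, 3.1]
contact_force: [-0.2, -0.2, 0.6]
opening: 1.002
grasp_force: 0.0
```

Run:
```python
from h import *
s=telemetry.sense(); print(s["eef_pos"],s["tcp_rot"],s["contact_force"],s["opening"])
P,R,o=pick(452,-312,-2.4,7); plan([(P-U*3,R,5)])
```

```text
[ 451.8306972  -310.75052775   12.48653826] [ 3.14073667 -0.65912056  3.10034397] [-0.21878062 -0.17807246  0.63253941] 1.0017846033700915
n=2 dp=[0.017, -0.037, 0.187] rot=[0.0, 0.04, 0.0]
```

Request:
play_rows:
  dp:
    - [0.01,-0.02,0.09]
    - [0.02,-0.04,0.18]
    - [0.02,-0.04,0.18]
    - [0.02,-0.04,0.18]
  rot:
    - [0,0,0]
    - [0,0,0]
    - [0,0,0]
    - [0,0,0]

```text
clock: 9.27
eef_pos: [446.2, -312.1, 7.0]
tcp_rot: [3.14, -0.66, 3.1]
contact_force: [-0.5, -0.9, -1.2]
opening: 0.999
grasp_force: 0.0
```

Request:
play_rows:
  dp:
    - [0,0,0]
    - [0,0,0]
    - [0,0,0]
    - [0,0,0]
    - [0,0,0]
  rot:
    - [0,0,0]
    - [0,0,0]
    - [0,0,0]
    - [0,0,0]
    - [0,0,0]
  fingers: 0
  grip_force: 50

```text
clock: 9.68
eef_pos: [447.1, -312.3, 7.7]
tcp_rot: [3.141, -0.658, 3.1]
contact_force: [1.7, 0.4, 3.9]
opening: 0.685
grasp_force: 54.1
```

Request:
play_rows:
  dp:
    - [0,0,0]
    - [0,0,0]
    - [0,0,0]
  rot:
    - [0,0,0]
    - [0,0,0]
    - [0,0,0]

```text
clock: 9.93
eef_pos: [447.2, -312.3, 7.7]
tcp_rot: [3.141, -0.658, 3.1]
contact_force: [2.7, 0.1, 5.4]
opening: 0.685
grasp_force: 54.2
```

Run:
```python
from h import *
s=telemetry.sense(); P=s["eef_pos"]; print(P,s["tcp_rot"],s["contact_force"],s["wrist_torque"],s["opening"],s["grasp_force"],s["qpos"].round(2))
R=Ro.from_euler('xyz',s["tcp_rot"]); o=R.inv().apply(P-[452,P[1],10]);o[1]=0;print(o)
Q,S=place(1,o); print(Q)
e=plan([(P+[0,0,80],R),([540,-230,190.],S),(Q+[-15,0,60],S),(Q+[0,0,6],S,15)],vmax=35,wmax=5)
```

```text
[ 447.1556325  -312.2603765     7.67302696] [ 3.14126698 -0.65833477  3.10010805] [2.66879977 0.07363684 5.43609742] [-0.0315416  -0.11819451 -0.111028  ] 0.685255422204866 54.18148582862614 [-0.46  0.84  1.52 -0.25  1.4  -1.86]
[2.40501328 0.         4.80183464]
[ 637.25049512 -154.03811205   67.81705739]
n=3 dp=[1.224, 0.001, -1.582] rot=[0.0, 0.0, 0.0]
n=5 dp=[-0.072, 0.768, -1.211] rot=[0.02, -4.03, -0.3]
n=5 dp=[-0.585, 0.756, -1.071] rot=[0.02, -4.03, -0.3]
n=4 dp=[-0.797, 0.583, -0.587] rot=[0.02, -3.22, -0.25]
n=4 dp=[-1.072, 1.811, 2.413] rot=[-0.0, 0.0, 0.01]
n=4 dp=[0.351, -0.016, 1.356] rot=[-0.0, 0.0, -0.0]
```

Request:
play_rows:
  dp:
    - [0.24,0,-0.32]
    - [0.6,0,-0.8]
    - [0.95,0,-1.25]
    - [1.22,0,-1.58]
    - [1.22,0,-1.58]
  rot:
    - [0,0,0]
    - [0,0,0]
    - [0,0,0]
    - [0,0,0]
    - [0,0,0]

```text
clock: 10.35
eef_pos: [448.2, -313.0, 90.8]
tcp_rot: [-3.14, -0.655, 3.099]
contact_force: [0.5, -0.2, -1.9]
opening: 0.689
grasp_force: 53.9
```

Request:
play_rows:
  dp:
    - [-0.01,0.15,-0.24]
    - [-0.03,0.31,-0.48]
    - [-0.04,0.46,-0.73]
    - [-0.06,0.61,-0.97]
    - [-0.07,0.77,-1.21]
  rot:
    - [0,-0.81,-0.06]
    - [0.01,-1.61,-0.12]
    - [0.01,-2.42,-0.18]
    - [0.02,-3.23,-0.24]
    - [0.02,-4.03,-0.3]

```text
clock: 10.77
eef_pos: [480.1, -282.3, 123.7]
tcp_rot: [3.129, -0.233, 3.132]
contact_force: [0.5, 0.1, -0.2]
opening: 0.685
grasp_force: 54.0
```

Request:
play_rows:
  dp:
    - [-0.12,0.15,-0.21]
    - [-0.23,0.3,-0.43]
    - [-0.35,0.45,-0.64]
    - [-0.47,0.6,-0.86]
    - [-0.58,0.76,-1.07]
  rot:
    - [0,-0.81,-0.06]
    - [0.01,-1.61,-0.12]
    - [0.01,-2.42,-0.18]
    - [0.02,-3.23,-0.24]
    - [0.02,-4.03,-0.3]

```text
clock: 11.18
eef_pos: [512.7, -252.9, 160.5]
tcp_rot: [3.131, 0.189, -3.125]
contact_force: [-0.5, -0.1, -1.7]
opening: 0.692
grasp_force: 54.0
```

Request:
play_rows:
  dp:
    - [-0.2,0.15,-0.15]
    - [-0.4,0.29,-0.29]
    - [-0.6,0.44,-0.44]
    - [-0.8,0.58,-0.59]
    - [-0.8,0.58,-0.59]
  rot:
    - [0,-0.81,-0.06]
    - [0.01,-1.61,-0.12]
    - [0.01,-2.42,-0.18]
    - [0.02,-3.22,-0.25]
    - [0.02,-3.22,-0.25]

```text
clock: 11.6
eef_pos: [537.8, -228.4, 188.9]
tcp_rot: [3.139, 0.525, -3.101]
contact_force: [-0.0, 0.4, -2.8]
opening: 0.69
grasp_force: 54.1
```

Request:
play_rows:
  dp:
    - [0,0,0]
    - [0,0,0]
    - [0,0,0]
  rot:
    - [0,0,0]
    - [0,0,0]
    - [0,0,0]

```text
clock: 11.85
eef_pos: [539.8, -230.2, 189.3]
tcp_rot: [-3.142, 0.521, -3.099]
contact_force: [-0.0, 0.1, -1.3]
opening: 0.686
grasp_force: 54.0
```

Run:
```python
from h import *
s=telemetry.sense(); P=s["eef_pos"]; print(P,s["tcp_rot"],tool(2.4,30).as_euler('xyz'),s["contact_force"],s["wrist_torque"],s["opening"],s["grasp_force"],s["qpos"].round(2))
f=optics.grab_frame("side"); c=f["color"][110:290,180:380,::-1]; cv2.imwrite("pics/p2.png",cv2.resize(c,None,fx=3.3,fy=3.3))
Q,S=place(1,[2.4,0,4.8])
plan([(Q+[-15,0,60],S),(Q+[0,0,6],S,15)],vmax=35,wmax=5)
```

```text
[ 539.80076193 -230.21473749  189.30324396] [-3.14150736  0.52073318 -3.09910148] [ 3.14159265  0.52359878 -3.09970475] [-0.04301596  0.06781288 -1.264177  ] [-0.00391576  0.33714993  0.00064928] 0.6857495618999009 54.04181681416958 [-0.57  0.18  2.1   0.63  0.51 -2.69]
n=4 dp=[-1.088, 1.814, 2.398] rot=[0.0, -0.02, 0.01]
n=4 dp=[0.351, -0.016, 1.357] rot=[0.0, -0.0, -0.0]
```

View pics/p2.png

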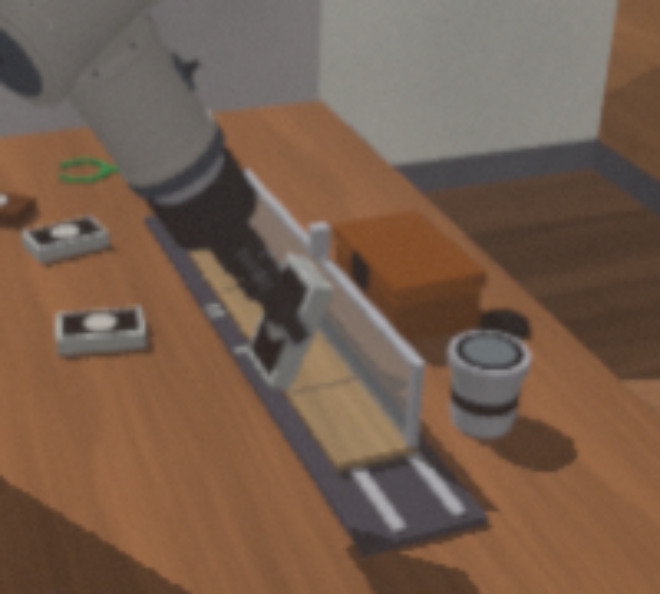

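The block is held upright and tilted as planned (crop 290,330), with the arm clear of everything. I'll move over bay 1 and lower.

Request:
play_rows:
  dp:
    - [-0.22,0.36,0.48]
    - [-0.44,0.73,0.96]
    - [-0.65,1.09,1.44]
    - [-0.87,1.45,1.92]
    - [-1.09,1.81,2.4]
  rot:
    - [0,-0.02,0]
    - [0,-0.02,0]
    - [0,-0.02,0]
    - [0,-0.02,0]
    - [0,-0.02,0]

```text
clock: 12.32
eef_pos: [623.4, -153.1, 127.4]
tcp_rot: [3.142, 0.524, -3.099]
contact_force: [0.2, -0.9, -1.4]
opening: 0.687
grasp_force: 54.0
```

Request:
play_rows:
  dp:
    - [0.09,0,0.35]
    - [0.18,0,0.7]
    - [0.26,-0.01,1.02]
    - [0.35,-0.02,1.36]
    - [0.35,-0.02,1.36]
  rot:
    - [0,0,0]
    - [0,0,0]
    - [0,0,0]
    - [0,0,0]
    - [0,0,0]

```text
clock: 12.73
eef_pos: [637.1, -153.3, 71.3]
tcp_rot: [3.14, 0.522, -3.099]
contact_force: [-1.6, 0.6, -1.7]
opening: 0.686
grasp_force: 54.1
```

Request:
play_rows:
  dp:
    - [0,0,0]
    - [0,0,0]
    - [0,0,0]
  rot:
    - [0,0,0]
    - [0,0,0]
    - [0,0,0]

```text
clock: 12.98
eef_pos: [637.8, -154.2, 75.0]
tcp_rot: [-3.141, 0.526, -3.099]
contact_force: [0.6, 0.6, -1.8]
opening: 0.689
grasp_force: 54.1
```

Run:
```python
from h import *
s=telemetry.sense(); P=s["eef_pos"]; print(P,s["tcp_rot"],s["contact_force"],s["qpos"].round(2))
f=optics.grab_frame("side"); c=f["color"][130:270,220:360,::-1]; cv2.imwrite("pics/p3.png",cv2.resize(c,None,fx=4.2,fy=4.2,interpolation=cv2.INTER_CUBIC))
Q,S=place(1,[2.4,0,4.8]); print(Q,S.inv().apply([0,0,-1])/40)
plan([(Q+[0,0,2],S)])
```

```text
[ 637.79895446 -154.22849633   75.01248839] [-3.14123379  0.52596669 -3.09912301] [ 0.56090553  0.64996097 -1.81164323] [-0.34  0.45  2.06  0.94  0.23 -2.83]
[ 637.25391643 -154.03796866   67.82115287] [ 1.25000000e-02 -4.16333634e-18  2.16506351e-02]
n=1 dp=[0.077, 0.006, 0.108] rot=[-0.0, 0.02, 0.0]
```

View pics/p3.png

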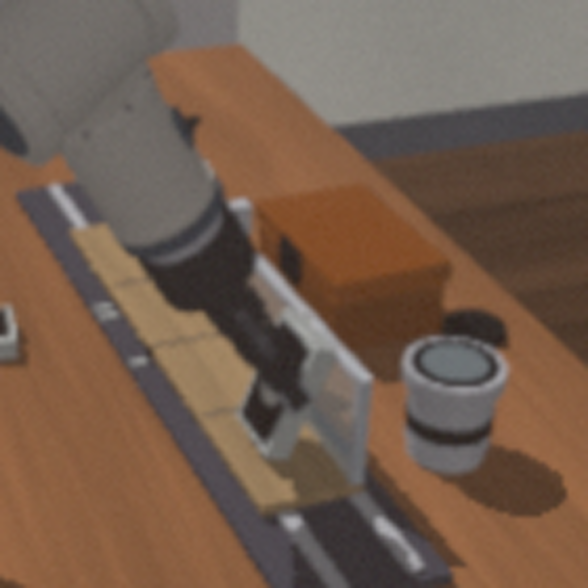

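The block is poised in bay 1 just above the floor (crop 270,420). I'll lower until it touches.

Request:
play_rows:
  dp:
    - [0.02,0.01,0.03]
    - [0.04,0.01,0.06]
    - [0.06,0.01,0.09]
    - [0.075,0.01,0.11]
    - [0.075,0.01,0.11]
  rot:
    - [0,0,0]
    - [0,0,0]
    - [0,0,0]
    - [0,0,0]
    - [0,0,0]

```text
clock: 13.45
eef_pos: [637.6, -153.7, 69.5]
tcp_rot: [-3.141, 0.526, -3.099]
contact_force: [-1.6, 1.4, 5.3]
opening: 0.687
grasp_force: 54.8
```

Request:
play_rows:
  dp:
    - [0.012,0,0.022]
    - [0.012,0,0.022]
    - [0.025,0,0.044]
    - [0.025,0,0.044]
  rot:
    - [0,0,0]
    - [0,0,0]
    - [0,0,0]
    - [0,0,0]

```text
clock: 13.78
eef_pos: [637.9, -153.7, 69.1]
tcp_rot: [-3.141, 0.528, -3.099]
contact_force: [-11.5, 2.5, 23.3]
opening: 0.687
grasp_force: 57.0
```

Request:
play_rows:
  dp:
    - [-0.022,0,-0.04]
    - [-0.022,0,-0.04]
    - [-0.022,0,-0.04]
  rot:
    - [0,0,0]
    - [0,0,0]
    - [0,0,0]

```text
clock: 14.03
eef_pos: [637.7, -153.8, 69.5]
tcp_rot: [-3.141, 0.527, -3.099]
contact_force: [-0.3, 2.2, 7.5]
opening: 0.686
grasp_force: 54.9
```

Request:
play_rows:
  dp:
    - [0,0,0]
    - [0,0,0]
    - [0,0,0]
    - [0,0,0]
  rot:
    - [0,0,0]
    - [0,0,0]
    - [0,0,0]
    - [0,0,0]
  fingers: 1

```text
clock: 14.37
eef_pos: [636.7, -153.7, 68.2]
tcp_rot: [3.141, 0.524, -3.1]
contact_force: [0.1, -1.4, 0.6]
opening: 0.996
grasp_force: 0.0
```

Request:
play_rows:
  dp:
    - [0,0,-0.2]
    - [0,0,-0.6]
    - [0,0,-1.2]
    - [0,0,-1.9]
    - [0,0,-2.5]
  rot:
    - [0,0,0]
    - [0,0,0]
    - [0,0,0]
    - [0,0,0]
    - [0,0,0]

```text
clock: 14.78
eef_pos: [585.7, -155.8, 155.5]
tcp_rot: [3.142, 0.524, -3.1]
contact_force: [0.3, 1.4, 1.0]
opening: 1.001
grasp_force: 0.0
```

Request:
play_rows:
  dp:
    - [0,0,0]
    - [0,0,0]
    - [0,0,0]
  rot:
    - [0,0,0]
    - [0,0,0]
    - [0,0,0]

```text
clock: 15.03
eef_pos: [586.9, -155.8, 154.7]
tcp_rot: [3.141, 0.525, -3.1]
contact_force: [-0.5, 0.4, -0.5]
opening: 0.996
grasp_force: 0.0
```

Run:
```python
from h import *
s=telemetry.sense(); print(s["eef_pos"],s["tcp_rot"],s["qpos"].round(2))
f=optics.grab_frame("top"); 
for b in blocks(f): print(b[0])
f=optics.grab_frame("side"); c=f["color"][150:290,220:360,::-1].copy(); 
im=cv2.resize(c,None,fx=4.2,fy=4.2,interpolation=cv2.INTER_CUBIC)
a=np.radians(22)
G=GT+V*-168
def edge(l):  # expected block outline
    a=np.radians(l); e=G-U*98*np.sin(a); L=U*np.sin(a)+[0,0,np.cos(a)]; n=-U*np.cos(a)+np.array([0,0,np.sin(a)])
    return [e+s*30*V+L*98*i+n*20*j for s in(-1,1) for i,j in((0,0),(1,0),(1,1),(0,1))]
for p in (proj(f,edge(22))-[220,150])*4.2: cv2.circle(im,tuple(int(v) for v in p),2,(0,0,255),-1)
cv2.imwrite("pics/p4.png",im)
```

```text
[ 586.90892442 -155.80552529  154.73882207] [ 3.14135725  0.52501876 -3.09973387] [-0.38  0.25  2.11  0.63  0.36 -2.54]
((-60.48030471801758, -638.2967529296875), (172.51181030273438, 68.39689636230469), 84.18651580810547)
((436.478271484375, 338.1431579589844), (98.74943542480469, 65.14027404785156), 12.738007545471191)
((434.49676513671875, 100.53034973144531), (62.49013137817383, 100.51068115234375), 80.53511810302734)
((436.18267822265625, -513.4425048828125), (151.5359344482422, 29.660852432250977), 2.2283880710601807)
((782.67236328125, -181.97755432128906), (83.18990325927734, 88.70921325683594), 87.83039093017578)
```

View pics/p4.png

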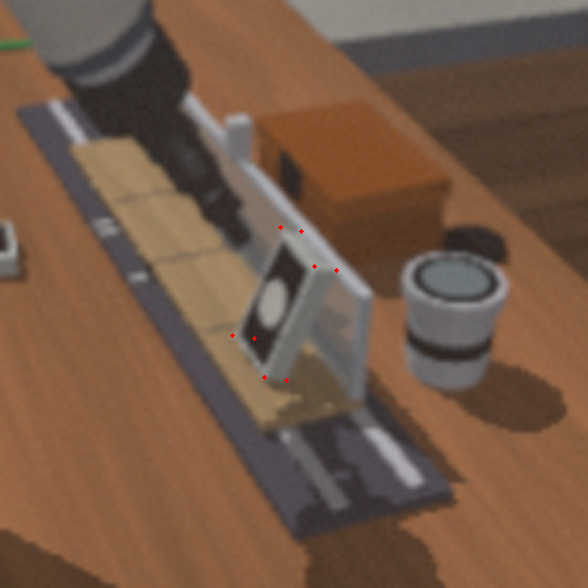

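Block 1 leans squarely in bay 1 (crop 285,310). Next is the middle block, which goes to bay 3.

Run:
```python
from h import *
P,R,o=pick(434.5,101.3,-9.5,7); P=P-U*3; print(P)
plan([(P+[40,0,110],R),(P+R.apply([0,0,-60]),R),(P,R,15)],vmax=38,wmax=6.3)
```

```text
[429.19091922 101.56122101   7.        ]
n=5 dp=[1.26, 2.975, -0.24] rot=[-0.06, 5.13, 0.96]
n=5 dp=[1.478, 2.833, 0.533] rot=[-0.06, 5.13, 0.95]
n=1 dp=[0.251, 0.538, 0.261] rot=[-0.02, 1.03, 0.19]
n=2 dp=[-0.916, -0.166, 1.274] rot=[0.0, -0.0, 0.0]
n=4 dp=[0.0, -0.001, 1.5] rot=[0.0, -0.0, 0.0]
```

Request:
play_rows:
  dp:
    - [0.25,0.6,-0.05]
    - [0.5,1.19,-0.1]
    - [0.76,1.79,-0.15]
    - [1.01,2.38,-0.2]
    - [1.26,2.98,-0.24]
  rot:
    - [-0.01,1.03,0.19]
    - [-0.02,2.05,0.38]
    - [-0.03,3.08,0.57]
    - [-0.05,4.1,0.77]
    - [-0.06,5.13,0.96]

```text
clock: 15.55
eef_pos: [531.3, -38.1, 137.3]
tcp_rot: [3.11, 0.082, 3.105]
contact_force: [0.4, 1.3, -0.4]
opening: 1.003
grasp_force: 0.0
```

Request:
play_rows:
  dp:
    - [0.3,0.57,0.11]
    - [0.59,1.13,0.21]
    - [0.89,1.7,0.32]
    - [1.18,2.27,0.43]
    - [1.48,2.83,0.53]
  rot:
    - [-0.01,1.03,0.19]
    - [-0.02,2.05,0.38]
    - [-0.03,3.08,0.57]
    - [-0.05,4.1,0.76]
    - [-0.06,5.13,0.95]

```text
clock: 15.97
eef_pos: [479.8, 78.9, 114.8]
tcp_rot: [3.117, -0.457, 3.024]
contact_force: [1.0, -0.4, -0.2]
opening: 1.001
grasp_force: 0.0
```

Request:
play_rows:
  dp:
    - [0.25,0.54,0.26]
    - [0.25,0.54,0.26]
    - [0.25,0.54,0.26]
    - [0.25,0.54,0.26]
  rot:
    - [-0.02,1.03,0.19]
    - [-0.02,1.03,0.19]
    - [-0.02,1.03,0.19]
    - [-0.02,1.03,0.19]

```text
clock: 16.3
eef_pos: [469.2, 100.1, 110.1]
tcp_rot: [3.125, -0.559, 3.004]
contact_force: [0.8, 0.3, -0.4]
opening: 1.0
grasp_force: 0.0
```

Run:
```python
from h import *
s=telemetry.sense(); print(s["eef_pos"],s["tcp_rot"],s["qpos"].round(2))
f=optics.grab_frame("top"); 
for b in blocks(f): print(b[0])
P,R,o=pick(434.5,101.3,-9.5,7); P=P-U*3; print(P)
plan([(P+R.apply([0,0,-60]),R),(P,R,15)])
f=optics.grab_frame("side"); w=lambda X:proj(f,X)
a=Ro.from_euler('z',-9.5,degrees=True)
im=f["color"][:,:,::-1].copy()
im=cv2.resize(im[170:250,170:280],None,fx=6,fy=6,interpolation=cv2.INTER_CUBIC)
for p in w([np.array([434.5,101.3,10])+a.apply([sx*49,sy*30,10]) for sx in(-1,1) for sy in(-1,1)]): cv2.circle(im,tuple(int(v) for v in (p-[170,170])*6),2,(0,0,255),-1)
cv2.imwrite("pics/p5.png",im)
```

```text
[469.20013511 100.06393335 110.07508111] [ 3.12467661 -0.55931191  3.00381669] [ 0.1   0.59  1.69  0.15  1.41 -1.39]
((-60.48030471801758, -638.2967529296875), (172.51181030273438, 68.39689636230469), 84.18651580810547)
((436.1192321777344, 337.85443115234375), (99.88156127929688, 65.04124450683594), 12.24761962890625)
((436.41497802734375, -513.2599487304688), (152.07809448242188, 29.7969970703125), 2.384502410888672)
((782.7364501953125, -180.26919555664062), (79.76757049560547, 88.71339416503906), 87.8207015991211)
[429.19091922 101.56122101   7.        ]
n=2 dp=[-0.684, -0.141, 1.237] rot=[0.01, 1.0, 0.22]
n=4 dp=[0.0, -0.001, 1.5] rot=[0.0, 0.0, 0.0]
```

Request:
play_rows:
  dp:
    - [-0.34,-0.07,0.62]
    - [-0.68,-0.14,1.24]
    - [-0.68,-0.14,1.24]
    - [-0.68,-0.14,1.24]
  rot:
    - [0,0.5,0.11]
    - [0.01,1.0,0.22]
    - [0.01,1.0,0.22]
    - [0.01,1.0,0.22]

```text
clock: 16.73
eef_pos: [464.6, 95.3, 54.0]
tcp_rot: [-3.141, -0.666, 2.975]
contact_force: [-0.3, -0.1, 0.2]
opening: 0.997
grasp_force: 0.0
```

Run:
```python
from h import *
s=telemetry.sense(); print(s["eef_pos"],s["tcp_rot"])
P,R,o=pick(434.5,101.3,-9.5,7); P=P-U*3; plan([(P,R,15)])
```

```text
[464.59112231  95.29613061  54.00743094] [-3.14141533 -0.66585531  2.97462595]
n=4 dp=[-0.019, 0.008, 1.479] rot=[0.01, -0.03, -0.01]
```

View pics/p5.png

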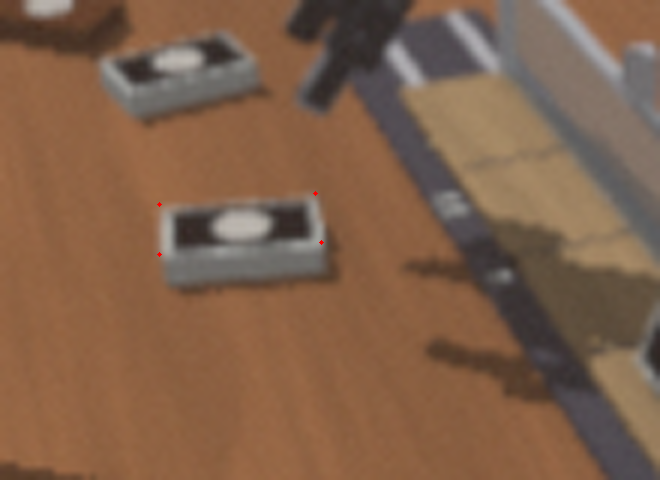

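The projected corners match the middle block to within about 1 px (160–322, 193–255). I'll descend and grip.

Request:
play_rows:
  dp:
    - [0,0,0.4]
    - [0,0.01,0.8]
    - [-0.01,0.01,1.2]
    - [-0.02,0.01,1.48]
    - [-0.02,0.01,1.48]
  rot:
    - [0,0,0]
    - [0,-0.03,0]
    - [0,-0.03,0]
    - [0,-0.03,0]
    - [0,-0.03,0]

```text
clock: 17.15
eef_pos: [429.0, 102.4, 8.3]
tcp_rot: [3.141, -0.66, 2.976]
contact_force: [-0.4, -0.1, 0.0]
opening: 0.996
grasp_force: 0.0
```

Request:
play_rows:
  dp:
    - [0,0,0]
    - [0,0,0]
    - [0,0,0]
  rot:
    - [0,0,0]
    - [0,0,0]
    - [0,0,0]

```text
clock: 17.4
eef_pos: [431.4, 102.4, 8.4]
tcp_rot: [3.14, -0.659, 2.976]
contact_force: [-0.0, 0.3, 0.3]
opening: 1.001
grasp_force: 0.0
```

Request:
play_rows:
  dp:
    - [0,0,0]
    - [0,0,0]
    - [0,0,0]
    - [0,0,0]
    - [0,0,0]
  rot:
    - [0,0,0]
    - [0,0,0]
    - [0,0,0]
    - [0,0,0]
    - [0,0,0]
  fingers: 0
  grip_force: 50

```text
clock: 17.82
eef_pos: [430.7, 102.3, 8.0]
tcp_rot: [3.141, -0.661, 2.976]
contact_force: [1.8, -1.3, 5.6]
opening: 0.685
grasp_force: 53.8
```

Request:
play_rows:
  dp:
    - [0,0,0]
    - [0,0,0]
    - [0,0,0]
  rot:
    - [0,0,0]
    - [0,0,0]
    - [0,0,0]

```text
clock: 18.07
eef_pos: [430.7, 102.3, 8.0]
tcp_rot: [3.141, -0.661, 2.976]
contact_force: [1.0, 0.4, 5.1]
opening: 0.69
grasp_force: 53.8
```

```bash
cat > carry.py <<'E'
import sys
from h import *
cx,cy,bay,mx,my=map(float,sys.argv[1:]); s=telemetry.sense(); P=s["eef_pos"]; R=Ro.from_euler('xyz',s["tcp_rot"])
print(P,s["tcp_rot"],s["opening"],s["qpos"].round(2))
o=R.inv().apply(P-[cx,cy,10]); o[1]=0; print("off",o.round(2))
Q,S=place(int(bay),o); Q=Q+[0,0,1.7]; print("Q",Q)
plan([(P+[0,0,80],R),([mx,my,190.],S),(Q+[-15,0,60],S),(Q+[0,0,6],S,15)],vmax=35,wmax=5)
E
python3 carry.py 434.5 101.3 3 530 85
```

```text
[430.69333072 102.30182548   8.01805641] [ 3.14090333 -0.66050021  2.97614367] 0.6896460733035562 [ 0.1   0.76  1.74  0.17  1.3  -1.4 ]
off [1.88 0.   3.97]
Q [627.90968288  69.76705048  70.50015387]
n=3 dp=[1.227, 0.001, -1.579] rot=[0.0, 0.0, 0.0]
n=5 dp=[-0.152, -0.005, -1.271] rot=[0.05, -4.02, -0.75]
n=5 dp=[-0.657, -0.044, -1.099] rot=[0.06, -4.02, -0.75]
n=4 dp=[-0.833, -0.094, -0.587] rot=[0.04, -3.22, -0.6]
n=3 dp=[-1.037, -0.468, 2.315] rot=[0.0, -0.0, 0.0]
n=4 dp=[0.35, -0.016, 1.357] rot=[0.0, -0.0, 0.0]
```

Request:
play_rows:
  dp:
    - [0.24,0,-0.32]
    - [0.6,0,-0.8]
    - [0.95,0,-1.25]
    - [1.23,0,-1.58]
    - [1.23,0,-1.58]
  rot:
    - [0,0,0]
    - [0,0,0]
    - [0,0,0]
    - [0,0,0]
    - [0,0,0]

```text
clock: 18.48
eef_pos: [431.7, 102.6, 91.0]
tcp_rot: [3.139, -0.657, 2.977]
contact_force: [0.6, -0.7, -1.6]
opening: 0.685
grasp_force: 54.6
```

Request:
play_rows:
  dp:
    - [-0.03,0,-0.25]
    - [-0.06,0,-0.51]
    - [-0.09,0,-0.76]
    - [-0.12,0,-1.02]
    - [-0.15,0,-1.27]
  rot:
    - [0.01,-0.8,-0.15]
    - [0.02,-1.61,-0.3]
    - [0.03,-2.41,-0.45]
    - [0.04,-3.22,-0.6]
    - [0.05,-4.02,-0.75]

```text
clock: 18.9
eef_pos: [465.8, 96.3, 124.4]
tcp_rot: [3.111, -0.235, 3.056]
contact_force: [-0.6, 0.0, -2.2]
opening: 0.687
grasp_force: 54.4
```

Request:
play_rows:
  dp:
    - [-0.13,-0.01,-0.22]
    - [-0.26,-0.02,-0.44]
    - [-0.39,-0.03,-0.66]
    - [-0.53,-0.04,-0.88]
    - [-0.66,-0.04,-1.1]
  rot:
    - [0.01,-0.8,-0.15]
    - [0.02,-1.61,-0.3]
    - [0.03,-2.41,-0.45]
    - [0.05,-3.22,-0.6]
    - [0.06,-4.02,-0.75]

```text
clock: 19.32
eef_pos: [501.0, 90.3, 160.9]
tcp_rot: [3.116, 0.188, 3.122]
contact_force: [0.6, 1.1, -1.2]
opening: 0.682
grasp_force: 54.4
```

Request:
play_rows:
  dp:
    - [-0.21,-0.02,-0.15]
    - [-0.42,-0.05,-0.29]
    - [-0.62,-0.07,-0.44]
    - [-0.83,-0.09,-0.59]
    - [-0.83,-0.09,-0.59]
  rot:
    - [0.01,-0.81,-0.15]
    - [0.02,-1.61,-0.3]
    - [0.03,-2.42,-0.45]
    - [0.04,-3.22,-0.6]
    - [0.04,-3.22,-0.6]

```text
clock: 19.73
eef_pos: [527.3, 85.3, 189.0]
tcp_rot: [-3.141, 0.524, -3.098]
contact_force: [-1.1, -0.8, -2.9]
opening: 0.687
grasp_force: 54.5
```

Request:
play_rows:
  dp:
    - [0,0,0]
    - [0,0,0]
    - [0,0,0]
  rot:
    - [0,0,0]
    - [0,0,0]
    - [0,0,0]

```text
clock: 19.98
eef_pos: [529.7, 85.6, 189.5]
tcp_rot: [3.142, 0.521, -3.1]
contact_force: [0.4, -0.2, -0.6]
opening: 0.686
grasp_force: 54.5
```

```bash
cat > fin.py <<'E'
import sys
from h import *
bay,ox,oz=map(float,sys.argv[1:4]); s=telemetry.sense()
print(s["eef_pos"],s["tcp_rot"],tool(2.4,PL).as_euler('xyz').round(3),s["opening"],s["qpos"].round(2))
Q,S=place(int(bay),[ox,0,oz]); Q=Q+[0,0,1.7]; print("Q",Q)
plan([(Q+[-15,0,60],S),(Q+[0,0,6],S,15)],vmax=35,wmax=5)
E
python3 fin.py 3 1.88 3.97
```

```text
[529.72383873  85.57918389 189.48406092] [ 3.14155722  0.52074898 -3.10043381] [ 3.142  0.524 -3.1  ] 0.6863149597981052 [ 0.21  0.07  2.23 -0.26  0.33 -1.18]
Q [627.90907221  69.76702489  70.49995395]
n=3 dp=[-1.055, -0.481, 2.305] rot=[-0.0, -0.03, -0.01]
n=4 dp=[0.351, -0.015, 1.356] rot=[-0.0, 0.0, 0.0]
```

Request:
play_rows:
  dp:
    - [-0.35,-0.16,0.77]
    - [-0.7,-0.32,1.54]
    - [-1.05,-0.48,2.3]
    - [-1.05,-0.48,2.3]
  rot:
    - [0,-0.03,0]
    - [0,-0.03,0]
    - [0,-0.03,0]
    - [0,-0.03,0]

```text
clock: 20.32
eef_pos: [615.8, 69.0, 127.1]
tcp_rot: [-3.141, 0.522, -3.101]
contact_force: [0.0, 0.5, -1.0]
opening: 0.686
grasp_force: 55.8
```

Request:
play_rows:
  dp:
    - [0.09,0,0.35]
    - [0.18,0,0.7]
    - [0.26,-0.01,1.02]
    - [0.35,-0.01,1.36]
    - [0.35,-0.01,1.36]
  rot:
    - [0,0,0]
    - [0,0,0]
    - [0,0,0]
    - [0,0,0]
    - [0,0,0]

```text
clock: 20.73
eef_pos: [627.0, 69.6, 74.1]
tcp_rot: [-3.14, 0.522, -3.1]
contact_force: [-1.1, -0.2, -1.1]
opening: 0.686
grasp_force: 55.8
```

Request:
play_rows:
  dp:
    - [0,0,0]
    - [0,0,0]
    - [0,0,0]
  rot:
    - [0,0,0]
    - [0,0,0]
    - [0,0,0]

```text
clock: 20.98
eef_pos: [628.0, 70.1, 77.7]
tcp_rot: [-3.142, 0.527, -3.1]
contact_force: [-0.6, -0.3, -1.4]
opening: 0.683
grasp_force: 55.8
```

Request:
play_rows:
  dp:
    - [0.015,0,0.025]
    - [0.03,0,0.05]
    - [0.045,0,0.08]
    - [0.045,0,0.08]
  rot:
    - [0,0,0]
    - [0,0,0]
    - [0,0,0]
    - [0,0,0]

```text
clock: 21.32
eef_pos: [627.5, 70.1, 73.1]
tcp_rot: [-3.141, 0.526, -3.1]
contact_force: [-0.2, -0.6, -2.0]
opening: 0.685
grasp_force: 55.8
```

Request:
play_rows:
  dp:
    - [0.01,0,0.015]
    - [0.02,0,0.03]
    - [0.025,0,0.045]
    - [0.025,0,0.045]
  rot:
    - [0,0,0]
    - [0,0,0]
    - [0,0,0]
    - [0,0,0]

```text
clock: 21.65
eef_pos: [627.6, 70.1, 70.8]
tcp_rot: [-3.141, 0.525, -3.099]
contact_force: [0.9, 0.3, -1.7]
opening: 0.687
grasp_force: 55.8
```

Request:
play_rows:
  dp:
    - [0.012,0,0.022]
    - [0.012,0,0.022]
    - [0.012,0,0.022]
  rot:
    - [0,0,0]
    - [0,0,0]
    - [0,0,0]

```text
clock: 21.9
eef_pos: [627.8, 70.1, 70.0]
tcp_rot: [-3.141, 0.526, -3.1]
contact_force: [-1.0, 0.3, -1.5]
opening: 0.687
grasp_force: 55.8
```

Request:
play_rows:
  dp:
    - [0.012,0,0.022]
    - [0.012,0,0.022]
    - [0.012,0,0.022]
  rot:
    - [0,0,0]
    - [0,0,0]
    - [0,0,0]

```text
clock: 22.15
eef_pos: [628.3, 70.2, 69.7]
tcp_rot: [3.141, 0.527, -3.1]
contact_force: [-1.0, -0.3, 5.8]
opening: 0.683
grasp_force: 56.5
```

Request:
play_rows:
  dp:
    - [0.008,0,0.015]
    - [0.008,0,0.015]
    - [0.008,0,0.015]
  rot:
    - [0,0,0]
    - [0,0,0]
    - [0,0,0]

```text
clock: 22.4
eef_pos: [628.4, 70.2, 69.5]
tcp_rot: [3.141, 0.528, -3.1]
contact_force: [-6.6, -0.8, 11.2]
opening: 0.689
grasp_force: 57.4
```

Contact. I'll release, retreat, and check the remaining block.

Request:
play_rows:
  dp:
    - [-0.01,0,-0.018]
    - [-0.01,0,-0.018]
    - [-0.01,0,-0.018]
  rot:
    - [0,0,0]
    - [0,0,0]
    - [0,0,0]

```text
clock: 22.65
eef_pos: [628.2, 70.2, 69.7]
tcp_rot: [3.141, 0.527, -3.1]
contact_force: [-1.6, -1.4, 4.8]
opening: 0.685
grasp_force: 56.4
```

Request:
play_rows:
  dp:
    - [0,0,0]
    - [0,0,0]
    - [0,0,0]
    - [0,0,0]
  rot:
    - [0,0,0]
    - [0,0,0]
    - [0,0,0]
    - [0,0,0]
  fingers: 1

```text
clock: 22.98
eef_pos: [627.6, 70.1, 68.9]
tcp_rot: [-3.141, 0.525, -3.1]
contact_force: [-0.3, 0.0, -0.5]
opening: 0.997
grasp_force: 0.0
```

Request:
play_rows:
  dp:
    - [0,0,-0.2]
    - [0,0,-0.6]
    - [0,0,-1.2]
    - [0,0,-1.9]
    - [0,0,-2.5]
  rot:
    - [0,0,0]
    - [0,0,0]
    - [0,0,0]
    - [0,0,0]
    - [0,0,0]

```text
clock: 23.4
eef_pos: [576.6, 68.1, 156.2]
tcp_rot: [3.141, 0.525, -3.1]
contact_force: [0.5, -0.4, -0.1]
opening: 1.004
grasp_force: 0.0
```

Request:
play_rows:
  dp:
    - [0,0,0]
    - [0,0,0]
    - [0,0,0]
  rot:
    - [0,0,0]
    - [0,0,0]
    - [0,0,0]

```text
clock: 23.65
eef_pos: [577.8, 68.0, 155.4]
tcp_rot: [-3.141, 0.526, -3.1]
contact_force: [-0.0, 0.2, 0.6]
opening: 1.002
grasp_force: 0.0
```

Run:
```python
from h import *
s=telemetry.sense(); print(s["eef_pos"],s["tcp_rot"],s["qpos"].round(2))
f=optics.grab_frame("top"); 
for b in blocks(f): print(b[0])
P,R,o=pick(436.5,340.4,12.6,7); P=P-Ro.from_euler('z',12.6,degrees=True).apply([3,0,0]); print(P)
plan([(P+[40,5,110],R),(P+R.apply([0,0,-60]),R),(P,R,15)],vmax=38,wmax=5.8)
```

```text
[577.81543601  67.96609066 155.41780271] [-3.14135964  0.52596105 -3.09953633] [ 0.15  0.2   2.18 -0.22  0.24 -1.27]
((-60.48030471801758, -638.2967529296875), (172.51181030273438, 68.39689636230469), 84.18651580810547)
((436.46441650390625, 337.974853515625), (98.8664321899414, 65.18170166015625), 12.467546463012695)
((436.3305969238281, -513.46142578125), (151.7452392578125, 29.319673538208008), 2.0212788581848145)
((782.67236328125, -181.97755432128906), (83.18990325927734, 88.70921325683594), 87.83039093017578)
[431.2848405  339.23427374   7.        ]
n=5 dp=[1.05, 2.922, -0.154] rot=[0.05, 4.71, -0.75]
n=5 dp=[0.779, 2.996, 0.291] rot=[0.05, 4.72, -0.75]
n=2 dp=[0.129, 1.217, 0.221] rot=[0.02, 1.88, -0.3]
n=2 dp=[-0.902, 0.096, 1.285] rot=[0.0, 0.0, 0.0]
n=5 dp=[0.0, -0.0, 1.5] rot=[0.0, 0.0, 0.0]
```

Request:
play_rows:
  dp:
    - [0.21,0.58,-0.03]
    - [0.42,1.17,-0.06]
    - [0.63,1.75,-0.09]
    - [0.84,2.34,-0.12]
    - [1.05,2.92,-0.15]
  rot:
    - [0.01,0.94,-0.15]
    - [0.02,1.88,-0.3]
    - [0.03,2.83,-0.45]
    - [0.04,3.77,-0.6]
    - [0.05,4.71,-0.75]

```text
clock: 24.12
eef_pos: [533.1, 184.1, 138.9]
tcp_rot: [-3.114, 0.026, -3.025]
contact_force: [0.8, 0.1, -0.5]
opening: 0.995
grasp_force: 0.0
```

Request:
play_rows:
  dp:
    - [0.16,0.6,0.06]
    - [0.31,1.2,0.12]
    - [0.47,1.8,0.17]
    - [0.62,2.4,0.23]
    - [0.78,3.0,0.29]
  rot:
    - [0.01,0.94,-0.15]
    - [0.02,1.89,-0.3]
    - [0.03,2.83,-0.45]
    - [0.04,3.77,-0.6]
    - [0.05,4.72,-0.75]

```text
clock: 24.53
eef_pos: [489.0, 299.3, 122.6]
tcp_rot: [-3.124, -0.47, -2.957]
contact_force: [-0.0, -0.2, 0.4]
opening: 1.004
grasp_force: 0.0
```

Request:
play_rows:
  dp:
    - [0.06,0.61,0.11]
    - [0.13,1.22,0.22]
    - [0.13,1.22,0.22]
    - [0.13,1.22,0.22]
    - [0.13,1.22,0.22]
  rot:
    - [0.01,0.94,-0.15]
    - [0.02,1.88,-0.3]
    - [0.02,1.88,-0.3]
    - [0.02,1.88,-0.3]
    - [0.02,1.88,-0.3]

```text
clock: 24.95
eef_pos: [471.3, 343.7, 116.2]
tcp_rot: [-3.14, -0.662, -2.923]
contact_force: [0.6, -0.2, 0.5]
opening: 1.002
grasp_force: 0.0
```

Run:
```python
from h import *
s=telemetry.sense(); print(s["eef_pos"],s["tcp_rot"],s["qpos"].round(2))
P,R,o=pick(436.5,340.4,12.6,7); P=P-Ro.from_euler('z',12.6,degrees=True).apply([3,0,0]); print(P)
plan([(P+R.apply([0,0,-60]),R),(P,R,15)])
```

```text
[471.28854216 343.67957234 116.19538132] [-3.13954496 -0.66233236 -2.9229625 ] [ 0.52  0.77  1.37  0.18  1.64 -1.32]
[431.2848405  339.23427374   7.        ]
n=2 dp=[-0.891, 0.112, 1.268] rot=[-0.01, 0.01, -0.01]
n=4 dp=[-0.0, 0.001, 1.5] rot=[-0.0, -0.0, 0.0]
```

Request:
play_rows:
  dp:
    - [-0.45,0.06,0.63]
    - [-0.89,0.11,1.27]
    - [-0.89,0.11,1.27]
    - [-0.89,0.11,1.27]
  rot:
    - [0,0,0]
    - [0,0,0]
    - [0,0,0]
    - [0,0,0]

```text
clock: 25.28
eef_pos: [466.7, 346.8, 56.1]
tcp_rot: [-3.14, -0.663, -2.923]
contact_force: [-0.2, -0.2, 0.8]
opening: 0.999
grasp_force: 0.0
```

Request:
play_rows:
  dp:
    - [0,0,0.4]
    - [0,0,0.8]
    - [0,0,1.2]
    - [0,0,1.5]
    - [0,0,1.5]
  rot:
    - [0,0,0]
    - [0,0,0]
    - [0,0,0]
    - [0,0,0]
    - [0,0,0]

```text
clock: 25.7
eef_pos: [430.3, 339.3, 9.0]
tcp_rot: [-3.141, -0.663, -2.922]
contact_force: [-0.5, -0.0, 0.5]
opening: 1.002
grasp_force: 0.0
```

Request:
play_rows:
  dp:
    - [0,0,0]
    - [0,0,0]
    - [0,0,0]
  rot:
    - [0,0,0]
    - [0,0,0]
    - [0,0,0]

```text
clock: 25.95
eef_pos: [432.5, 340.5, 9.6]
tcp_rot: [3.14, -0.66, -2.921]
contact_force: [0.1, 0.0, 0.7]
opening: 1.005
grasp_force: 0.0
```

Request:
play_rows:
  dp:
    - [0,0,0]
    - [0,0,0]
    - [0,0,0]
    - [0,0,0]
    - [0,0,0]
  rot:
    - [0,0,0]
    - [0,0,0]
    - [0,0,0]
    - [0,0,0]
    - [0,0,0]
  fingers: 0
  grip_force: 50

```text
clock: 26.37
eef_pos: [432.0, 340.4, 9.2]
tcp_rot: [3.141, -0.661, -2.921]
contact_force: [2.4, 0.0, 4.7]
opening: 0.683
grasp_force: 54.2
```

Request:
play_rows:
  dp:
    - [0,0,0]
    - [0,0,0]
    - [0,0,0]
  rot:
    - [0,0,0]
    - [0,0,0]
    - [0,0,0]

```text
clock: 26.62
eef_pos: [432.0, 340.3, 9.2]
tcp_rot: [3.141, -0.661, -2.921]
contact_force: [2.5, -0.4, 4.7]
opening: 0.687
grasp_force: 54.2
```

```bash
python3 carry.py 436.5 339.7 4 530 260
```

```text
[431.95724726 340.33910255   9.15562261] [ 3.14092017 -0.66091605 -2.92126605] 0.6871611168212511 [ 0.54  0.86  1.48  0.2   1.44 -1.34]
off [2.87 0.   3.3 ]
Q [622.02840426 181.61888115  70.58209883]
n=3 dp=[1.228, 0.001, -1.579] rot=[0.0, 0.0, 0.0]
n=5 dp=[0.002, -0.89, -1.139] rot=[-0.04, -4.03, 0.64]
n=5 dp=[-0.523, -0.868, -1.032] rot=[-0.04, -4.03, 0.64]
n=4 dp=[-0.765, -0.652, -0.575] rot=[-0.03, -3.22, 0.52]
n=4 dp=[-0.852, -2.038, 2.209] rot=[-0.0, -0.0, 0.0]
n=4 dp=[0.351, -0.015, 1.356] rot=[-0.0, -0.0, 0.0]
```

Request:
play_rows:
  dp:
    - [0.24,0,-0.32]
    - [0.6,0,-0.8]
    - [0.95,0,-1.25]
    - [1.23,0,-1.58]
    - [1.23,0,-1.58]
  rot:
    - [0,0,0]
    - [0,0,0]
    - [0,0,0]
    - [0,0,0]
    - [0,0,0]

```text
clock: 27.03
eef_pos: [432.8, 341.1, 92.5]
tcp_rot: [3.139, -0.657, -2.92]
contact_force: [1.2, 0.6, -1.7]
opening: 0.687
grasp_force: 53.9
```

Request:
play_rows:
  dp:
    - [0,-0.18,-0.23]
    - [0,-0.36,-0.46]
    - [0,-0.53,-0.68]
    - [0,-0.71,-0.91]
    - [0,-0.89,-1.14]
  rot:
    - [-0.01,-0.81,0.13]
    - [-0.02,-1.61,0.26]
    - [-0.02,-2.42,0.38]
    - [-0.03,-3.22,0.51]
    - [-0.04,-4.03,0.64]

```text
clock: 27.45
eef_pos: [466.7, 311.1, 124.8]
tcp_rot: [-3.116, -0.235, -2.99]
contact_force: [1.3, 1.2, -0.2]
opening: 0.684
grasp_force: 54.0
```

Request:
play_rows:
  dp:
    - [-0.1,-0.17,-0.21]
    - [-0.21,-0.35,-0.41]
    - [-0.31,-0.52,-0.62]
    - [-0.42,-0.69,-0.83]
    - [-0.52,-0.87,-1.03]
  rot:
    - [-0.01,-0.81,0.13]
    - [-0.02,-1.61,0.26]
    - [-0.02,-2.42,0.38]
    - [-0.03,-3.22,0.51]
    - [-0.04,-4.03,0.64]

```text
clock: 27.87
eef_pos: [501.3, 282.4, 161.0]
tcp_rot: [-3.119, 0.188, -3.046]
contact_force: [0.2, -0.5, -0.8]
opening: 0.686
grasp_force: 54.0
```

Request:
play_rows:
  dp:
    - [-0.19,-0.16,-0.14]
    - [-0.38,-0.33,-0.29]
    - [-0.57,-0.49,-0.43]
    - [-0.77,-0.65,-0.58]
    - [-0.77,-0.65,-0.58]
  rot:
    - [-0.01,-0.81,0.13]
    - [-0.02,-1.61,0.26]
    - [-0.02,-2.42,0.39]
    - [-0.03,-3.22,0.52]
    - [-0.03,-3.22,0.52]

```text
clock: 28.28
eef_pos: [528.0, 258.2, 189.0]
tcp_rot: [-3.139, 0.525, -3.099]
contact_force: [-0.9, -0.7, -1.7]
opening: 0.682
grasp_force: 54.1
```

Request:
play_rows:
  dp:
    - [0,0,0]
    - [0,0,0]
    - [0,0,0]
  rot:
    - [0,0,0]
    - [0,0,0]
    - [0,0,0]

```text
clock: 28.53
eef_pos: [529.9, 260.3, 189.4]
tcp_rot: [-3.141, 0.521, -3.099]
contact_force: [0.3, -0.3, -1.4]
opening: 0.687
grasp_force: 54.0
```

```bash
python3 fin.py 4 2.87 3.3
```

```text
[529.90261391 260.27809089 189.43272931] [-3.14058698  0.52077187 -3.0992375 ] [ 3.142  0.524 -3.1  ] 0.6874023955193215 [ 0.61  0.18  2.1  -0.61  0.49 -0.51]
Q [622.02767975 181.61885079  70.58519098]
n=4 dp=[-0.867, -2.044, 2.195] rot=[-0.01, -0.03, 0.0]
n=4 dp=[0.351, -0.016, 1.357] rot=[0.0, 0.0, 0.0]
```

Request:
play_rows:
  dp:
    - [-0.22,-0.51,0.55]
    - [-0.43,-1.02,1.1]
    - [-0.65,-1.53,1.65]
    - [-0.87,-2.04,2.2]
    - [-0.87,-2.04,2.2]
  rot:
    - [0,-0.03,0]
    - [0,-0.03,0]
    - [0,-0.03,0]
    - [0,-0.03,0]
    - [0,-0.03,0]

```text
clock: 28.95
eef_pos: [608.8, 178.1, 127.9]
tcp_rot: [-3.138, 0.522, -3.101]
contact_force: [-0.3, -0.5, -1.0]
opening: 0.686
grasp_force: 54.8
```

Request:
play_rows:
  dp:
    - [0.09,0,0.35]
    - [0.18,0,0.7]
    - [0.26,-0.01,1.02]
    - [0.35,-0.01,1.36]
    - [0.35,-0.01,1.36]
  rot:
    - [0,0,0]
    - [0,0,0]
    - [0,0,0]
    - [0,0,0]
    - [0,0,0]

```text
clock: 29.37
eef_pos: [622.1, 181.1, 74.2]
tcp_rot: [-3.139, 0.523, -3.099]
contact_force: [-1.4, -0.9, -1.9]
opening: 0.684
grasp_force: 54.8
```

Request:
play_rows:
  dp:
    - [0,0,0]
    - [0,0,0]
    - [0,0,0]
  rot:
    - [0,0,0]
    - [0,0,0]
    - [0,0,0]

```text
clock: 29.62
eef_pos: [622.7, 181.8, 77.6]
tcp_rot: [-3.141, 0.527, -3.099]
contact_force: [0.8, -0.2, -2.1]
opening: 0.683
grasp_force: 54.8
```

Request:
play_rows:
  dp:
    - [0.02,0,0.035]
    - [0.04,0,0.07]
    - [0.06,0,0.105]
    - [0.06,0,0.105]
  rot:
    - [0,0,0]
    - [0,0,0]
    - [0,0,0]
    - [0,0,0]

```text
clock: 29.95
eef_pos: [622.1, 181.5, 71.7]
tcp_rot: [-3.14, 0.526, -3.099]
contact_force: [0.7, -0.7, -0.9]
opening: 0.684
grasp_force: 54.8
```

Request:
play_rows:
  dp:
    - [0.012,0,0.022]
    - [0.012,0,0.022]
    - [0.012,0,0.022]
  rot:
    - [0,0,0]
    - [0,0,0]
    - [0,0,0]

```text
clock: 30.2
eef_pos: [622.2, 181.5, 70.8]
tcp_rot: [-3.14, 0.526, -3.099]
contact_force: [-0.1, -0.2, -1.1]
opening: 0.682
grasp_force: 54.8
```

Request:
play_rows:
  dp:
    - [0.012,0,0.022]
    - [0.012,0,0.022]
    - [0.012,0,0.022]
  rot:
    - [0,0,0]
    - [0,0,0]
    - [0,0,0]

```text
clock: 30.45
eef_pos: [622.6, 181.6, 70.1]
tcp_rot: [-3.141, 0.526, -3.099]
contact_force: [-0.2, -0.9, 2.2]
opening: 0.682
grasp_force: 55.2
```

Request:
play_rows:
  dp:
    - [0.008,0,0.014]
    - [0.008,0,0.014]
    - [0.008,0,0.014]
  rot:
    - [0,0,0]
    - [0,0,0]
    - [0,0,0]

```text
clock: 30.7
eef_pos: [622.8, 181.7, 69.9]
tcp_rot: [-3.141, 0.527, -3.099]
contact_force: [-2.4, -0.5, 7.3]
opening: 0.686
grasp_force: 55.7
```

Request:
play_rows:
  dp:
    - [0,0,0]
    - [0,0,0]
    - [0,0,0]
    - [0,0,0]
  rot:
    - [0,0,0]
    - [0,0,0]
    - [0,0,0]
    - [0,0,0]
  fingers: 1

```text
clock: 31.03
eef_pos: [622.2, 181.5, 69.0]
tcp_rot: [-3.14, 0.525, -3.099]
contact_force: [-0.0, 0.6, -1.2]
opening: 1.001
grasp_force: 0.0
```

Request:
play_rows:
  dp:
    - [0,0,-0.2]
    - [0,0,-0.6]
    - [0,0,-1.2]
    - [0,0,-1.9]
    - [0,0,-2.5]
  rot:
    - [0,0,0]
    - [0,0,0]
    - [0,0,0]
    - [0,0,0]
    - [0,0,0]

```text
clock: 31.45
eef_pos: [571.1, 179.5, 156.2]
tcp_rot: [-3.141, 0.524, -3.099]
contact_force: [0.2, -0.3, 0.6]
opening: 1.002
grasp_force: 0.0
```

Request:
play_rows:
  dp:
    - [0,0,-1.0]
    - [0,0,-2.0]
    - [0,0,-3.0]
    - [0,0,-3.0]
    - [0,0,-3.0]
  rot:
    - [0,0,0]
    - [0,0,0]
    - [0,0,0]
    - [0,0,0]
    - [0,0,0]

```text
clock: 31.87
eef_pos: [512.3, 177.6, 262.3]
tcp_rot: [3.14, 0.531, -3.1]
contact_force: [0.0, -0.0, 0.2]
opening: 0.997
grasp_force: 0.0
```

Run:
```python
from h import *
s=telemetry.sense(); print(s["eef_pos"],s["tcp_rot"],s["qpos"].round(2))
f=optics.grab_frame("top"); a=cv2.resize(f["color"][150:230,130:350,::-1],None,fx=3.6,fy=3.6,interpolation=cv2.INTER_CUBIC)
y=np.linspace(-330,340,671);X=np.c_[600-np.tan(PSI)*y,y,np.full(671,24)];p=proj(f,X).astype(np.float32)
v=cv2.remap(f["color"],p[:,:1],p[:,1:],cv2.INTER_LINEAR)[:,0].astype(int);w=(v[:,0]-v[:,2])>40;print("floor",y[w].min(),y[w].max())
f=optics.grab_frame("side"); b=cv2.resize(f["color"][155:265,230:330,::-1],None,fx=2.8,fy=2.8,interpolation=cv2.INTER_CUBIC)
o=np.zeros((600,800,3),np.uint8);o[:a.shape[0],:a.shape[1]]=a;o[290:290+b.shape[0],:b.shape[1]]=b
cv2.imwrite("pics/m6.png",o)
T=tool(2.4,0)
plan([([560,60,230],T),([665,15,200],T),([664,15,124],T,20)],wmax=6)
```

```text
[512.29885591 177.64704912 262.28210292] [ 3.14021896  0.53052163 -3.09986193] [ 0.46 -0.03  2.14 -0.39  0.57 -0.87]
floor -330.0 245.0
n=5 dp=[-0.475, -2.476, 0.977] rot=[-0.01, 4.18, 0.0]
n=1 dp=[-0.169, -0.495, 0.136] rot=[-0.0, 0.84, 0.0]
n=4 dp=[-2.575, -1.235, 0.749] rot=[-0.0, -0.0, 0.0]
n=4 dp=[0.024, 0.001, 1.9] rot=[-0.0, -0.0, 0.0]
```

View pics/m6.png

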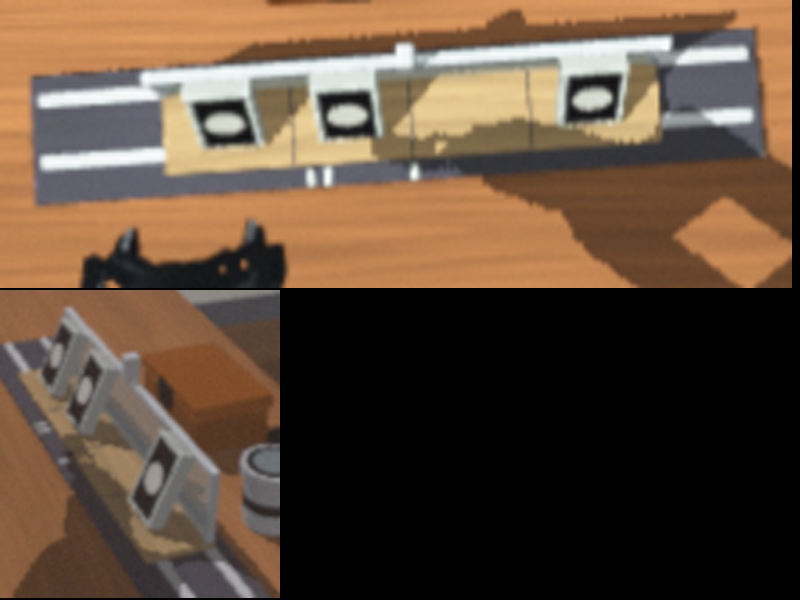

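All three blocks lean in bays 4, 3 and 1, about centred (top crop x 228, 348 and 593), and the mid-line (413) meets the single bar (414). Now I'll grip the tab again.

Request:
play_rows:
  dp:
    - [-0.09,-0.5,0.2]
    - [-0.19,-0.99,0.39]
    - [-0.28,-1.49,0.59]
    - [-0.38,-1.98,0.78]
    - [-0.475,-2.48,0.98]
  rot:
    - [0,0.84,0]
    - [0,1.67,0]
    - [0,2.51,0]
    - [0,3.34,0]
    - [-0.01,4.18,0]
  fingers: 0.35

```text
clock: 32.38
eef_pos: [552.3, 78.1, 233.1]
tcp_rot: [3.141, 0.081, -3.1]
contact_force: [0.6, 0.4, -0.0]
opening: 0.348
grasp_force: 0.0
```

Request:
play_rows:
  dp:
    - [-0.17,-0.5,0.14]
    - [-0.17,-0.5,0.14]
    - [-0.17,-0.5,0.14]
    - [-0.17,-0.5,0.14]
  rot:
    - [0,0.84,0]
    - [0,0.84,0]
    - [0,0.84,0]
    - [0,0.84,0]

```text
clock: 32.72
eef_pos: [559.6, 59.5, 228.0]
tcp_rot: [-3.141, -0.003, -3.101]
contact_force: [0.3, 0.3, 0.0]
opening: 0.354
grasp_force: 0.0
```

Run:
```python
from h import *
s=telemetry.sense(); print(s["eef_pos"],s["tcp_rot"],s["qpos"].round(2),s["opening"])
T=tool(2.4,0)
plan([([665,15,200],T),([664.5,15,127],T,20)],wmax=6)
```

```text
[559.57415144  59.52274108 227.97958708] [-3.14125614e+00 -2.79273602e-03 -3.10053252e+00] [ 0.1   0.26  1.77 -0.    1.11 -1.51] 0.35408828925828695
n=4 dp=[-2.59, -1.22, 0.693] rot=[-0.0, -0.03, -0.01]
n=4 dp=[0.013, 0.001, 1.825] rot=[-0.0, 0.0, 0.0]
```

Request:
play_rows:
  dp:
    - [-0.65,-0.31,0.17]
    - [-1.3,-0.61,0.35]
    - [-1.94,-0.92,0.52]
    - [-2.59,-1.22,0.69]
    - [-2.59,-1.22,0.69]
  rot:
    - [0,0,0]
    - [0,0,0]
    - [0,0,0]
    - [0,0,0]
    - [0,0,0]

```text
clock: 33.13
eef_pos: [668.3, 14.7, 200.9]
tcp_rot: [-3.141, 0.001, -3.099]
contact_force: [-1.6, 0.2, -0.2]
opening: 0.347
grasp_force: 0.0
```

Request:
play_rows:
  dp:
    - [0,0,0]
    - [0,0,0]
    - [0,0,0]
  rot:
    - [0,0,0]
    - [0,0,0]
    - [0,0,0]

```text
clock: 33.38
eef_pos: [664.7, 16.3, 203.0]
tcp_rot: [3.141, -0.0, -3.099]
contact_force: [-0.1, -0.3, 0.4]
opening: 0.35
grasp_force: 0.0
```

Request:
play_rows:
  dp:
    - [0,0,0.5]
    - [0,0,1.0]
    - [0.01,0,1.4]
    - [0.01,0,1.7]
    - [0.01,0,1.8]
  rot:
    - [0,0,0]
    - [0,0,0]
    - [0,0,0]
    - [0,0,0]
    - [0,0,0]

```text
clock: 33.8
eef_pos: [663.8, 15.9, 129.2]
tcp_rot: [3.141, -0.002, -3.099]
contact_force: [0.2, -0.1, 0.3]
opening: 0.349
grasp_force: 0.0
```

Request:
play_rows:
  dp:
    - [0,0,0]
    - [0,0,0]
    - [0,0,0]
  rot:
    - [0,0,0]
    - [0,0,0]
    - [0,0,0]

```text
clock: 34.05
eef_pos: [666.2, 15.5, 131.9]
tcp_rot: [-3.142, 0.002, -3.099]
contact_force: [1.1, -0.1, -0.0]
opening: 0.351
grasp_force: 0.0
```

Request:
play_rows:
  dp:
    - [0,0,0]
    - [0,0,0]
    - [0,0,0]
    - [0,0,0]
    - [0,0,0]
  rot:
    - [0,0,0]
    - [0,0,0]
    - [0,0,0]
    - [0,0,0]
    - [0,0,0]
  fingers: 0
  grip_force: 40

```text
clock: 34.47
eef_pos: [666.2, 15.2, 131.9]
tcp_rot: [-3.141, 0.002, -3.099]
contact_force: [-1.4, -0.7, 6.5]
opening: 0.177
grasp_force: 40.0
```

Request:
play_rows:
  dp:
    - [0,0.02,0]
    - [0,0.06,0]
    - [0,0.12,0]
    - [0,0.2,0]
    - [0,0.28,0]
  rot:
    - [0,0,0]
    - [0,0,0]
    - [0,0,0]
    - [0,0,0]
    - [0,0,0]

```text
clock: 34.88
eef_pos: [665.7, 25.5, 131.9]
tcp_rot: [-3.14, 0.002, -3.1]
contact_force: [-1.1, -2.9, 6.2]
opening: 0.174
grasp_force: 40.2
```

Request:
play_rows:
  dp:
    - [0,0.08,0]
    - [0,0.16,0]
    - [0,0.24,0]
    - [0,0.32,0]
    - [0,0.4,0]
  rot:
    - [0,0,0]
    - [0,0,0]
    - [0,0,0]
    - [0,0,0]
    - [0,0,0]

```text
clock: 35.3
eef_pos: [665.0, 42.2, 131.9]
tcp_rot: [-3.141, 0.002, -3.099]
contact_force: [-1.2, -2.3, 5.7]
opening: 0.178
grasp_force: 40.3
```

Request:
play_rows:
  dp:
    - [0,0.08,0]
    - [0,0.16,0]
    - [0,0.24,0]
    - [0,0.32,0]
    - [0,0.4,0]
  rot:
    - [0,0,0]
    - [0,0,0]
    - [0,0,0]
    - [0,0,0]
    - [0,0,0]

```text
clock: 35.72
eef_pos: [664.4, 58.3, 131.9]
tcp_rot: [-3.141, 0.002, -3.099]
contact_force: [-0.7, -2.7, 6.0]
opening: 0.178
grasp_force: 40.3
```

Request:
play_rows:
  dp:
    - [0,0.08,0]
    - [0,0.16,0]
    - [0,0.24,0]
    - [0,0.32,0]
    - [0,0.4,0]
  rot:
    - [0,0,0]
    - [0,0,0]
    - [0,0,0]
    - [0,0,0]
    - [0,0,0]

```text
clock: 36.13
eef_pos: [663.7, 74.2, 131.9]
tcp_rot: [-3.141, 0.002, -3.1]
contact_force: [-1.4, -1.9, 5.7]
opening: 0.174
grasp_force: 40.3
```

Request:
play_rows:
  dp:
    - [0,0.08,0]
    - [0,0.16,0]
    - [0,0.24,0]
    - [0,0.32,0]
    - [0,0.4,0]
  rot:
    - [0,0,0]
    - [0,0,0]
    - [0,0,0]
    - [0,0,0]
    - [0,0,0]

```text
clock: 36.55
eef_pos: [663.1, 90.3, 131.9]
tcp_rot: [-3.141, 0.002, -3.099]
contact_force: [-1.2, -2.8, 5.8]
opening: 0.177
grasp_force: 40.3
```

Request:
play_rows:
  dp:
    - [0,0.08,0]
    - [0,0.15,0]
    - [0,0.22,0]
    - [0,0.28,0]
    - [0,0.34,0]
  rot:
    - [0,0,0]
    - [0,0,0]
    - [0,0,0]
    - [0,0,0]
    - [0,0,0]

```text
clock: 36.97
eef_pos: [662.5, 103.6, 131.9]
tcp_rot: [-3.141, 0.002, -3.1]
contact_force: [-0.3, -2.3, 5.9]
opening: 0.179
grasp_force: 40.4
```

Request:
play_rows:
  dp:
    - [0,0.03,0]
    - [0,0.03,0]
    - [0,0.03,0]
    - [0,0.03,0]
  rot:
    - [0,0,0]
    - [0,0,0]
    - [0,0,0]
    - [0,0,0]

```text
clock: 37.3
eef_pos: [662.4, 105.3, 131.9]
tcp_rot: [3.141, 0.002, -3.099]
contact_force: [-1.2, -0.2, 5.2]
opening: 0.177
grasp_force: 40.4
```

Request:
play_rows:
  dp:
    - [0,0,0]
    - [0,0,0]
    - [0,0,0]
    - [0,0,0]
  rot:
    - [0,0,0]
    - [0,0,0]
    - [0,0,0]
    - [0,0,0]
  fingers: 0.35

```text
clock: 37.63
eef_pos: [661.6, 105.3, 130.6]
tcp_rot: [3.142, -0.0, -3.099]
contact_force: [0.6, 0.0, -0.2]
opening: 0.346
grasp_force: 0.0
```

Request:
play_rows:
  dp:
    - [0,0,-0.3]
    - [0,0,-0.8]
    - [0,0,-1.5]
    - [0,0,-2.3]
    - [0,0,-3.0]
  rot:
    - [0,0,0]
    - [0,0,0]
    - [0,0,0]
    - [0,0,0]
    - [0,0,0]

```text
clock: 38.05
eef_pos: [661.7, 105.3, 253.2]
tcp_rot: [3.141, 0.001, -3.099]
contact_force: [1.3, -0.0, -0.1]
opening: 0.348
grasp_force: 0.0
```

Request:
play_rows:
  dp:
    - [0.9,0,0]
    - [1.8,0,0]
    - [2.7,0,0]
    - [3.6,0,0]
    - [4.5,0,0]
  rot:
    - [0,0,0]
    - [0,0,0]
    - [0,0,0]
    - [0,0,0]
    - [0,0,0]

```text
clock: 38.47
eef_pos: [480.2, 97.6, 251.3]
tcp_rot: [3.141, 0.001, -3.1]
contact_force: [0.3, -0.3, -0.2]
opening: 0.355
grasp_force: 0.0
```

Request:
play_rows:
  dp:
    - [0.4,0.9,0]
    - [0.8,1.8,0]
    - [1.2,2.7,0]
    - [1.6,3.6,0]
    - [2.0,4.5,0]
  rot:
    - [0,0,0]
    - [0,0,0]
    - [0,0,0]
    - [0,0,0]
    - [0,0,0]

```text
clock: 38.88
eef_pos: [393.4, 275.6, 251.8]
tcp_rot: [3.141, 0.002, -3.1]
contact_force: [0.6, 0.0, -0.2]
opening: 0.349
grasp_force: 0.0
```

Request:
play_rows:
  dp:
    - [0,0.9,0]
    - [0,1.8,0]
    - [0,1.8,0]
    - [0,1.8,0]
    - [0,1.8,0]
  rot:
    - [0,0,0]
    - [0,0,0]
    - [0,0,0]
    - [0,0,0]
    - [0,0,0]

```text
clock: 39.3
eef_pos: [391.0, 345.8, 250.9]
tcp_rot: [-3.141, -0.0, -3.099]
contact_force: [0.1, -0.7, -0.1]
opening: 0.35
grasp_force: 0.0
```

Run:
```python
from h import *
f=optics.grab_frame("top"); a=cv2.resize(f["color"][150:240,100:345,::-1],None,fx=3.26,fy=3.26,interpolation=cv2.INTER_CUBIC)
def prof(x0,z,ya,yb):
    y=np.arange(ya,yb+1.); X=np.c_[x0-np.tan(PSI)*y,y,np.full(len(y),z)]
    p=proj(f,X).astype(np.float32); return y,cv2.remap(f["color"],p[:,:1],p[:,1:],cv2.INTER_LINEAR)[:,0].astype(int)
for x in(590,595,600,648):
    y,v=prof(x,24,-330,370); w=(v[:,0]-v[:,2])>40; print(x,"floor",y[w].min(),y[w].max())
y,v=prof(570,10,60,150); b=v.min(1); print("bars",y[b>110].min(),y[b>110].max())
f=optics.grab_frame("side"); b=cv2.resize(f["color"][145:255,220:330,::-1],None,fx=2.7,fy=2.7,interpolation=cv2.INTER_CUBIC)
o=np.zeros((600,800,3),np.uint8);o[:a.shape[0],:a.shape[1]]=a;o[300:300+b.shape[0],:b.shape[1]]=b[:300]
cv2.imwrite("pics/m7.png",o)
```

```text
590 floor -330.0 335.0
595 floor -330.0 335.0
600 floor -330.0 335.0
648 floor -330.0 338.0
bars 90.0 116.0
```

View pics/m7.png

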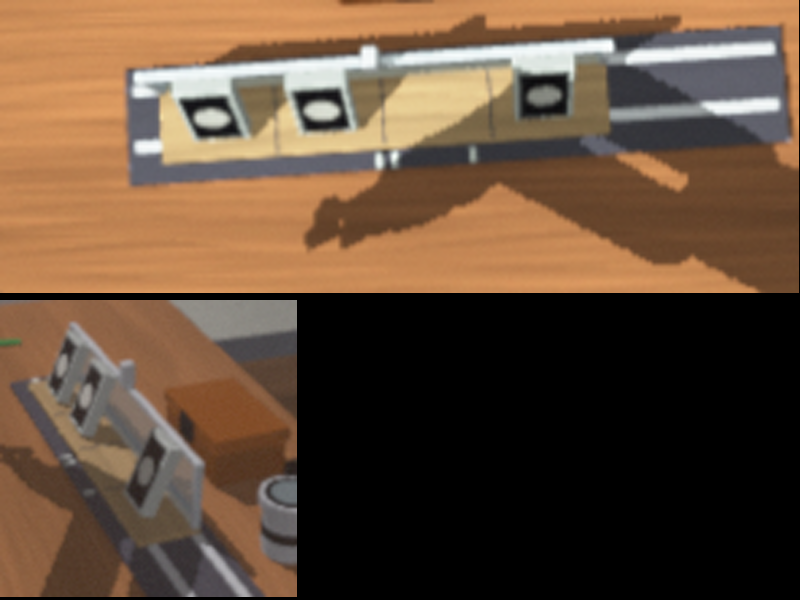

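The carrier is at the double bar (mid-line 386, bar centre 387; shift 90 mm), and all three blocks still lean. Handing in.

```bash
python3 -c "
from rig import r
print(r.sign_off())"
```

```text
the job is handed in; nothing more can be done
None
```

The job is handed in: all three blocks that were present lean in bays 1, 3 and 4, the carrier was last measured within about 2 mm of the display notch, and no bystander was touched.

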